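# Change the cassettes in the latching dock and lock the keyhole bar

## Task

Change over the cassettes in the dock: press the orange thumb pad at each spent (black, red-finned) cassette so that it pops up, lift it out and put it down in the white return tray, and push every fresh (white, blue-finned) cassette down into a dock slot of its own until it is fully home and the latch has snapped back over it. When all that is done, lower the steel keyhole bar over the two screw heads on the dock and slide it along until it stops, locked under the heads. Leave the other things on the bench where they are.

Things in the scene. Friction and masses are not known exactly. Their poses are not given: they have to be found in the camera images.
- fresh1_mid (a point): Fresh (white box, blue fin) cassette: box 100 (x) x 40 (y) x 22 mm high, its lowest 5 mm stepped in 3 mm, with an upright handle fin on its middle, 30 (x) x 12 (y) mm, from 22 to 52 mm above the underside; 140 g; same both ways round. Point: its centre, 26 mm above the underside; x along the box, z up. On the worktop at the start; 2 or 3 are present.
- fresh2_mid (a point): Fresh (white box, blue fin) cassette: box 100 (x) x 40 (y) x 22 mm high, its lowest 5 mm stepped in 3 mm, with an upright handle fin on its middle, 30 (x) x 12 (y) mm, from 22 to 52 mm above the underside; 140 g; same both ways round. Point: its centre, 26 mm above the underside; x along the box, z up. On the worktop at the start; 2 or 3 are present.
- fresh3_mid (a point): Fresh (white box, blue fin) cassette: box 100 (x) x 40 (y) x 22 mm high, its lowest 5 mm stepped in 3 mm, with an upright handle fin on its middle, 30 (x) x 12 (y) mm, from 22 to 52 mm above the underside; 140 g; same both ways round. Point: its centre, 26 mm above the underside; x along the box, z up. On the worktop at the start; 2 or 3 are present.
- spent1_mid (a point): Spent (black box, red fin) cassette: box 100 (x) x 40 (y) x 22 mm high, its lowest 5 mm stepped in 3 mm, with an upright handle fin on its middle, 30 (x) x 12 (y) mm, from 22 to 52 mm above the underside; 140 g; same both ways round. Point: its centre, 26 mm above the underside; x along the box, z up. Latched in a dock slot at the start; 1 or 2 are present.
- spent2_mid (a point): Spent (black box, red fin) cassette: box 100 (x) x 40 (y) x 22 mm high, its lowest 5 mm stepped in 3 mm, with an upright handle fin on its middle, 30 (x) x 12 (y) mm, from 22 to 52 mm above the underside; 140 g; same both ways round. Point: its centre, 26 mm above the underside; x along the box, z up. Latched in a dock slot at the start; 1 or 2 are present.
- spent3_mid (a point): Spent (black box, red fin) cassette: box 100 (x) x 40 (y) x 22 mm high, its lowest 5 mm stepped in 3 mm, with an upright handle fin on its middle, 30 (x) x 12 (y) mm, from 22 to 52 mm above the underside; 140 g; same both ways round. Point: its centre, 26 mm above the underside; x along the box, z up. Latched in a dock slot at the start; 1 or 2 are present.
- dock: The dock: fixed grey and white block, 121 (x) x 236 (y) mm; origin at its middle on the worktop; -x is the latch side, facing the robot. Three pockets in a row along y, 75 mm apart, each 103 (x) x 44 (y) mm, floor 22 mm, rim 46 mm above the worktop, far rim bevelled. A spring pin in each floor, under the latch end, lifts that end of an unlatched cassette about 9 mm (2 N).
- slot1 (a point): Where a cassette's centre stands when fully down in the dock's left (+y) pocket, 48 mm above the worktop. Axes as the dock's; the cassette's x lies along the dock's x.
- pad1 (a point): Top of the orange thumb pad of the left (+y) pocket's latch, 84 mm to the dock's -x from the slot point, 59 mm above the worktop. Pad 26 mm wide (y); it goes on 14 mm outward (-x) and 20 mm inward, to the latch arm, which rises to 78 mm. Pressed down 10 to 13 mm (2 to 3 N) it swings the nose off the pocket and the cassette's near end pops up; released, it springs back.
- latch1 (a joint): The left (+y) pocket's latch, rad: 0 shut, 0.22 clear of the pocket, 0.36 its stop; sprung shut. Its nose overhangs the pocket's near end by 5.5 mm, 1.5 mm above a seated cassette. The nose slopes on top: a cassette pushed straight down (about 8 N, 15 N at most) presses it aside and it snaps back over the box. A popped-up cassette holds it partly open.
- slot2 (a point): Where a cassette's centre stands when fully down in the dock's middle pocket, 48 mm above the worktop. Axes as the dock's; the cassette's x lies along the dock's x.
- pad2 (a point): Top of the orange thumb pad of the middle pocket's latch, 84 mm to the dock's -x from the slot point, 59 mm above the worktop. Pad 26 mm wide (y); it goes on 14 mm outward (-x) and 20 mm inward, to the latch arm, which rises to 78 mm. Pressed down 10 to 13 mm (2 to 3 N) it swings the nose off the pocket and the cassette's near end pops up; released, it springs back.
- latch2 (a joint): The middle pocket's latch, rad: 0 shut, 0.22 clear of the pocket, 0.36 its stop; sprung shut. Its nose overhangs the pocket's near end by 5.5 mm, 1.5 mm above a seated cassette. The nose slopes on top: a cassette pushed straight down (about 8 N, 15 N at most) presses it aside and it snaps back over the box. A popped-up cassette holds it partly open.
- slot3 (a point): Where a cassette's centre stands when fully down in the dock's right (-y) pocket, 48 mm above the worktop. Axes as the dock's; the cassette's x lies along the dock's x.
- pad3 (a point): Top of the orange thumb pad of the right (-y) pocket's latch, 84 mm to the dock's -x from the slot point, 59 mm above the worktop. Pad 26 mm wide (y); it goes on 14 mm outward (-x) and 20 mm inward, to the latch arm, which rises to 78 mm. Pressed down 10 to 13 mm (2 to 3 N) it swings the nose off the pocket and the cassette's near end pops up; released, it springs back.
- latch3 (a joint): The right (-y) pocket's latch, rad: 0 shut, 0.22 clear of the pocket, 0.36 its stop; sprung shut. Its nose overhangs the pocket's near end by 5.5 mm, 1.5 mm above a seated cassette. The nose slopes on top: a cassette pushed straight down (about 8 N, 15 N at most) presses it aside and it snaps back over the box. A popped-up cassette holds it partly open.
- keybar_mid (a point): The keyhole bar: steel, 32 (x) x 200 (y) x 6 mm thick, 220 g, lying on the worktop, black fin on its middle, 30 (x) x 12 (y) mm, up to 40 mm above the underside. Point: in the fin, 20 mm up; y along the bar. Two keyholes 75 mm apart, each a 9 mm slot (lead-in at its mouth) opening to a 20 mm square hole, which is centred 17 mm to the bar's +y of the shank's locked place.
- bar_seat (a point): Where the bar's underside middle (20 mm below keybar_mid) lies when locked: on the dock's ribs, 42 mm to dock +x of slot2, 46 mm up, midway between two screws 37.5 mm to each side (dock y). Screws: shank 6 mm; head 13 mm wide, 54 to 59 mm up. With bar +y along dock +y, lower it 17 mm to dock -y of here (holes over heads), then slide 17 mm to +y, to the stop; turned end for end, mirrored.
- tray_in (a point): Centre of the inner floor of the return tray: a white open box fixed to the worktop, inside 117 (x) x 157 (y) mm, floor 4 mm thick, rim 30 mm above the worktop.
- sample_cup: Bystander, to be left alone: blue-violet tapered sample cup with a black rim, 49 mm across, 64 mm high; origin under its centre.
- marker_pen: Bystander, to be left alone: marker pen lying down, 135 mm long (y), 17 mm thick. It lies near two fixed white bottles (140 mm wide at the foot, 250 mm high, with 0.8 m burette tubes) at about x 0.73, y 0.27 and x 0.85, y 0.35: swing the arm round in front of these.
- petri_dish: Bystander, to be left alone: clear petri dish, 60 mm across, 13 mm high.
- milk_bottle: Bystander, to be left alone: glass bottle with a white cap, 74 mm across, 136 mm high.
- tape_roll: Bystander, to be left alone: roll of brown tape lying flat, 100 mm across, 25 mm high.
There are look-alikes about, which are no part of the job. What is shaped like the part that bears fresh2_mid but turquoise is not meant.

How it is judged:
On the way, in this order (a step that is already met when the one before it is completed fails the run):
1. every spent cassette lies in the return tray and every fresh cassette is down in a slot with all latches closed (x of spent1_mid in the frame of tray_in between -0.05 and 0.05 m and y of spent1_mid in the frame of tray_in between -0.068 and 0.068 m and z of spent1_mid in the frame of tray_in between 0 and 0.036 m and x of spent2_mid in the frame of tray_in between -0.05 and 0.05 m and y of spent2_mid in the frame of tray_in between -0.068 and 0.068 m and z of spent2_mid in the frame of tray_in between 0 and 0.036 m and x of spent3_mid in the frame of tray_in between -0.05 and 0.05 m and y of spent3_mid in the frame of tray_in between -0.068 and 0.068 m and z of spent3_mid in the frame of tray_in between 0 and 0.036 m and ((horizontal distance between fresh1_mid and slot1 below 0.005 m and z of fresh1_mid in the frame of slot1 between -0.005 and 0.004 m) or (horizontal distance between fresh1_mid and slot2 below 0.005 m and z of fresh1_mid in the frame of slot2 between -0.005 and 0.004 m) or (horizontal distance between fresh1_mid and slot3 below 0.005 m and z of fresh1_mid in the frame of slot3 between -0.005 and 0.004 m)) and angle between each of fresh1_mid, fresh2_mid, fresh3_mid's own z axis and vertical below 0.06 rad and ((horizontal distance between fresh2_mid and slot1 below 0.005 m and z of fresh2_mid in the frame of slot1 between -0.005 and 0.004 m) or (horizontal distance between fresh2_mid and slot2 below 0.005 m and z of fresh2_mid in the frame of slot2 between -0.005 and 0.004 m) or (horizontal distance between fresh2_mid and slot3 below 0.005 m and z of fresh2_mid in the frame of slot3 between -0.005 and 0.004 m)) and ((horizontal distance between fresh3_mid and slot1 below 0.005 m and z of fresh3_mid in the frame of slot1 between -0.005 and 0.004 m) or (horizontal distance between fresh3_mid and slot2 below 0.005 m and z of fresh3_mid in the frame of slot2 between -0.005 and 0.004 m) or (horizontal distance between fresh3_mid and slot3 below 0.005 m and z of fresh3_mid in the frame of slot3 between -0.005 and 0.004 m)) and value of joint each of latch1, latch2, latch3 below 0.06 rad), for 0.2 s.
2. the keyhole bar lies on the dock, slid along under both screw heads (horizontal distance between keybar_mid and bar_seat below 0.005 m and z of keybar_mid in the frame of bar_seat between 0.017 and 0.025 m), for 0.2 s.
At the end, for the whole second after the job is handed in: Each spent cassette down inside the return tray; each fresh one level (0.06 rad) and home in a slot (centre within 5 mm across, -5 to +4 mm in height); all latches closed (under 0.06 rad); bar's mid-underside within 5 mm of bar_seat across and at most 5 mm above it; all released (all of step 1 and all of step 2); the robot touches nothing.
It fails at once if a bystander is shifted by more than 40 mm (distance of any of sample_cup, marker_pen, petri_dish, milk_bottle, tape_roll from where it was at the start of the episode above 0.04 m).
Of spent1, spent2, spent3 only 1 to 2 are there at a start; the rules pass over those that are not, and their reading is None.
Of fresh1, fresh2, fresh3 only 2 to 3 are there at a start; the rules pass over those that are not, and their reading is None.
At some moment in a run one of fresh1, fresh2, fresh3, keybar may be knocked a few centimetres aside while the robot is not near it.
Once in a run the grip may slacken for a moment while it holds something.
It also fails if it takes over 210 s, if anything falls off the work surface, if the arm or the gripper's body presses on something with over 40 N, if the wrist force passes 120 N, or if a joint passes its speed limit or range.

## Robot

A 6-joint arm with a two-finger parallel gripper is mounted at the origin on a cart in front of the work surface, level with it; the furniture and walls round the work are solid. World frame = base frame: x ahead of the robot, y to its left, z up, the work surface at z = 0. Lengths are in m, angles in rad, forces in N, time in s.
With the tool pointing down it reaches from about 0.35 to 0.975 m from the base axis. Payload 4.9 kg.
Tool frame: the origin (TCP) lies at the very end of the fingers, on their centre line; the grasp point (between the pads) lies 19 mm behind it (ctrl.pinch_z is the distance from the TCP to the grasp point, in m); z points along the fingers, y is the direction in which the jaws open and shut (so a half turn about z gives the same grasp; the last joint's range is limited). The gripper opens to 85 mm and grips with 20 to 120 N. Pads are 22 mm wide; open, the fingers measure 114 mm over their backs; the gripper's body (76 mm by 85 mm) begins 54 mm behind the grasp point. The pads swing forward as they close: fully open they stand 13 mm farther back than shut.
Start: joints at [-1.249, 0.053, 1.613, -0, 1.476, -0.119], TCP at [0.267, -0.565, 0.231] pointing down, gripper open.
Joint ranges: [-3.01, 3.01], [-1.01, 2.22], [0.06, 2.58], [-1.02, 4.17], [0.09, 2.62], [-3.14, 3.14]. Speed limits (rad/s): [2.57, 2.57, 3.14, 3.14, 3.14, 3.14].

## Interface

Orientations are given as a rotation vector (axis times angle).
In Python, from station import ctrl gives the robot as it stands.
- The arm moves only by the tool carry_out, never from a script. Its argument "series" is a list of rows, each a list of 7 numbers: the shift along the world's x, y, z each as a share of 0.025 m, from -1 to 1, then the turn, a rotation vector about the world's x, y, z each as a share of 0.1 rad, from -1 to 1, then the opening, from 0 (shut) to 1 (fully open). A call has 1 to 12 rows; each row shifts and turns the commanded pose from where the row before left it; what a row does not reach is not made up. A row lasts 1/10 s, in which the tool goes at most 50 mm and 8.59 degrees, less where a joint would pass 70% of its speed; a pose out of reach is approached as far as the arm can. A call with a number of a shift or a turn outside -1 to 1 is refused whole. A call with a gripper value outside its range is refused whole. The fingers move at their own pace and stop on an object; "grip_force" is the grip in N (left out, the last holds). Time passes only in rows, so rows that do not move let the fingers close. It gives the time, the measured TCP pose, the force and the opening at its end, in the units of the state.
- ctrl.get_obs(): the state, without advancing time (a new reading comes with each control period).
- ctrl.get_image(name): name is "scene" or "top"; returns a dict with "frame" (420x560x3 uint8, blue, green, red), "fx", "fy", "cx", "cy" (pixels), "k1" (the pictures are not rectified: a ray, as slopes to the right and down, at radius r is drawn at 1 + k1 r^2 times it, then the intrinsics apply), "R" (3x3) and "t" (3): a world point X has camera coordinates R X + t. Camera axes: x right, y down, z forward; pixel columns grow to the right and rows downward; lengths in m; the calibration is good to about 2 mm. A picture is of the moment at which its call begins. There is no depth.
- ctrl.finish_job(): hands the job in, once; it reports no verdict.
Trained networks look in a picture, given as the dict that the camera call returned (one of the last four; its "shot" number tells which), for a name from the list of things; names that differ only in an ending like _2 or _b are one class to them, and where a whole thing is asked for, a point or a joint stands for the part that bears it (a point fixed in the world has none). Each returns a list of dicts, best first, with "p" (0 to 1); they miss things now and then, are a little off and sometimes report something else, mostly with a low value. They report only what shows in the picture. A call takes as long as a camera call. They do not tell look-alikes from the thing itself.
- ctrl.trace(picture, name): "mask" (420x560 bool, what is visible of it) and "rect" ([left, top, width, height] as shares, 0 to 1, of the picture: columns of its width, rows of its height, round what is visible of it).
- ctrl.mark_of(picture, name): "position" ([column, row] as shares, 0 to 1, of the picture: columns of its width, rows of its height: a listed point, or the origin of a listed thing).
The state is a dict: "t": time; "q": joint angles; "dq": joint speeds; "effort": joint torques, N m; "tool_pos": TCP position; "tool_rot": TCP orientation; "contact_force": force on the tool from outside, world axes, zero at the start; "wrist_torque": the same for the moment, N m; "opening": finger opening in m.
Only numpy, scipy, OpenCV 4.12 (cv2) and the standard library are available. Lean on these libraries where they do the work, as an engineer would, in place of code of your own. Each camera call takes 0.05 s, during which the arm holds its last target.

## Working session

There is one attempt and no reset: what is moved stays moved. The work goes in short steps, Python scripts to look and compute and a tool call to move; the robot and the scene stay as the last step left them, time stands still between calls to the robot, and variables do not carry over. Pictures are saved under pics/ and viewed, and the job is handed in when it is done.

Besides the shell and the picture viewer there is one more tool, called after ">>>" in YAML: its name, and indented under it one key for each argument. carry_out: Moves the arm, as the interface text tells. Shift numbers are shares of 0.025 m and turn numbers shares of 0.1 rad, none past 1 either way. Its arguments: {"type":"object","properties":{"series":{"type":"array"},"grip_force":{"type":"number"}},"required":["series"]}

```bash
ls; mkdir -p pics
cat > h.py <<'E'
import numpy as np, cv2
from station import ctrl
def shot(name,save=None):
    p=ctrl.get_image(name)
    if save: cv2.imwrite('pics/%s.png'%save,p['frame'])
    return p
def ray(p,uv):
    uv=np.asarray(uv,float)
    d=np.array([(uv[0]-p['cx'])/p['fx'],(uv[1]-p['cy'])/p['fy']])
    s=d.copy()
    for _ in range(30): s=d/(1+p['k1']*(s@s))
    R=np.array(p['R']);t=np.array(p['t'])
    return -R.T@t, R.T@np.array([s[0],s[1],1.])
def onz(p,uv,z):
    o,d=ray(p,uv); return o+d*(z-o[2])/d[2]
def proj(p,X):
    c=np.array(p['R'])@np.asarray(X,float)+np.array(p['t']); s=c[:2]/c[2]; s=s*(1+p['k1']*(s@s))
    return np.array([s[0]*p['fx']+p['cx'],s[1]*p['fy']+p['cy']])
def marks(p,n,z):
    for m in ctrl.mark_of(p,n):
        uv=np.array(m['position'])*[560,420]
        print(n,round(m['p'],2),uv.round(1),onz(p,uv,z).round(4))
E
python3 - <<'E'
from h import *
a=shot('scene','s0');b=shot('top','t0')
for p in(a,b):
    print({k:np.array(v).round(3).tolist() for k,v in p.items() if k not in('frame',)})
for n,z in [('fresh1_mid',.026),('spent1_mid',.048),('dock',0),('slot1',.048),('slot2',.048),('slot3',.048),('pad1',.059),('pad2',.059),('pad3',.059),('keybar_mid',.02),('bar_seat',.046),('tray_in',.004),('sample_cup',0),('marker_pen',.008),('petri_dish',0),('milk_bottle',0),('tape_roll',0)]:
    for p in (a,b): marks(p,n,z)
E
```

```text
pics
{'fx': 392.008, 'fy': 392.008, 'cx': 277.381, 'cy': 204.019, 'k1': -0.036, 'R': [[-0.88, -0.474, 0.016], [-0.249, 0.432, -0.867], [0.404, -0.767, -0.499]], 't': [0.598, 0.141, 1.155], 'shot': 1}
{'fx': 463.514, 'fy': 463.514, 'cx': 283.237, 'cy': 201.28, 'k1': -0.091, 'R': [[-0.005, -1.0, 0.016], [-0.991, 0.002, -0.131], [0.131, -0.016, -0.991]], 't': [0.15, 0.587, 1.463], 'shot': 2}
fresh1_mid 0.81 [292.1 235.9] [0.5037 0.235  0.026 ]
fresh1_mid 0.72 [255.4 227.8] [0.5029 0.2381 0.026 ]
fresh1_mid 0.58 [208.7 250.5] [0.4301 0.3883 0.026 ]
spent1_mid 0.62 [327.4 185.8] [ 0.5207 -0.0815  0.048 ]
dock 0.56 [296.2 201.6] [6.03e-01 6.00e-04 0.00e+00]
dock 0.52 [299.3 187.5] [ 0.6404 -0.1036  0.    ]
dock 0.46 [289.7 234.7] [0.5292 0.1984 0.    ]
slot1 0.79 [299.  189.5] [ 0.5967 -0.0046  0.048 ]
slot1 0.68 [285.4 198.8] [0.6075 0.0788 0.048 ]
slot1 0.61 [316.6 191.3] [ 0.5375 -0.0233  0.048 ]
slot1 0.58 [307.3 186. ] [ 0.5824 -0.0438  0.048 ]
slot1 0.52 [306.9 182. ] [ 0.5972 -0.0722  0.048 ]
slot1 0.89 [305.9 192.8] [0.6139 0.0746 0.048 ]
slot1 0.8 [328.1 193.2] [0.6124 0.0029 0.04
[... 2715 characters left out ...]
_pen 0.55 [290.2 147. ] [0.7755 0.1231 0.008 ]
marker_pen 0.39 [353.  200.4] [ 0.5941 -0.0843  0.008 ]
marker_pen 0.27 [187.3 209.6] [0.5649 0.4636 0.008 ]
petri_dish 0.93 [233.5 287.3] [0.5471 0.4834 0.    ]
petri_dish 0.17 [263.3 185.3] [ 0.7681 -0.0505  0.    ]
petri_dish 0.85 [186.3 214.8] [0.5484 0.4681 0.    ]
milk_bottle 0.75 [281.  170.1] [ 0.7738 -0.2067  0.    ]
milk_bottle 0.6 [389.  156.9] [ 0.7437 -0.2124  0.    ]
milk_bottle 0.59 [248.7 263.8] [0.3871 0.2609 0.    ]
tape_roll 0.6 [261.2 185.8] [ 0.773  -0.0428  0.    ]
tape_roll 0.57 [289.  237.4] [0.5244 0.2125 0.    ]
tape_roll 0.51 [297.6 188.9] [ 0.641  -0.0897  0.    ]
tape_roll 0.77 [342.4 153.2] [ 0.7562 -0.0536  0.    ]
```

Run:
```python
import cv2
a=cv2.imread('pics/s0.png');b=cv2.imread('pics/t0.png')
cv2.imwrite('pics/s0c.png',cv2.resize(a[140:320,170:420],None,fx=3.2,fy=3.2,interpolation=cv2.INTER_CUBIC))
cv2.imwrite('pics/t0c.png',cv2.resize(b[120:300,150:480],None,fx=2.4,fy=2.4,interpolation=cv2.INTER_CUBIC))
```

```text
(no output)
```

View pics/s0c.png

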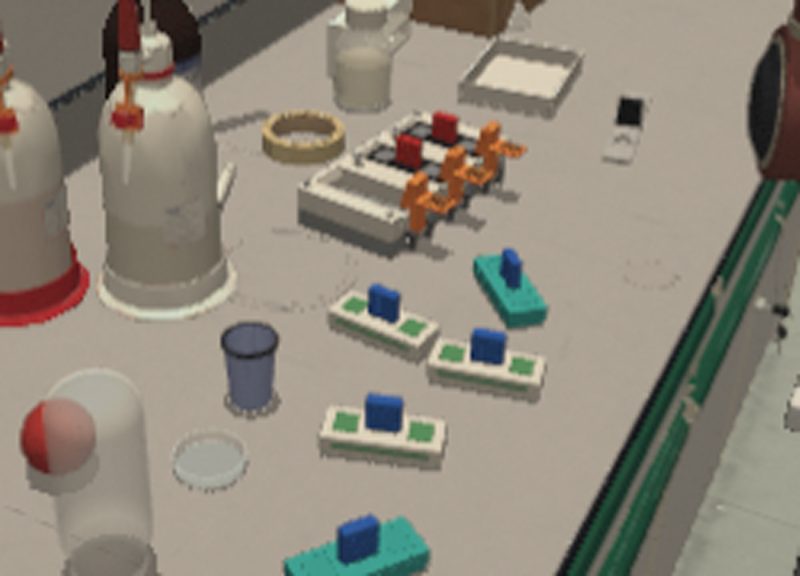

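View pics/t0c.png

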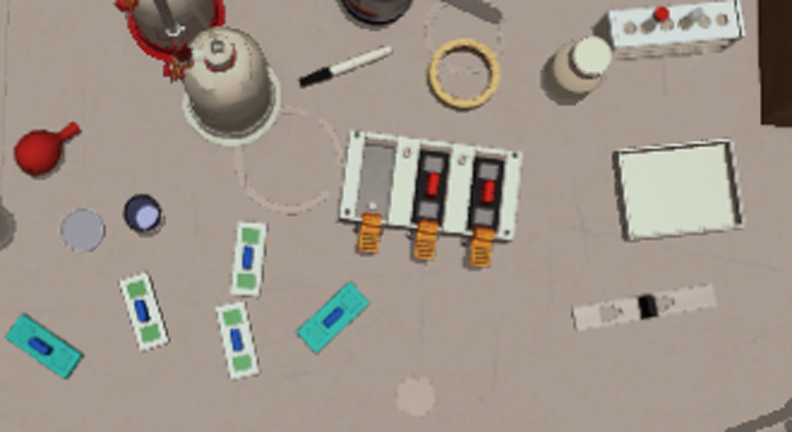

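View pics/t0.png

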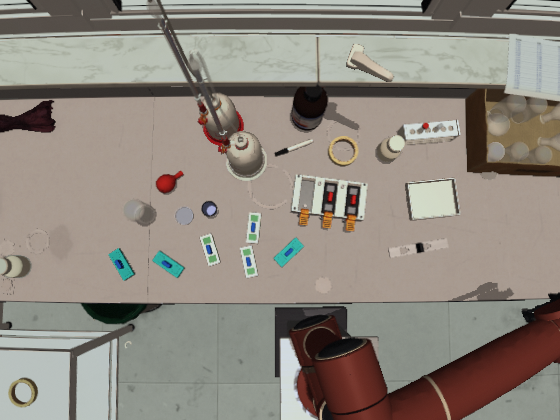

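View pics/s0.png

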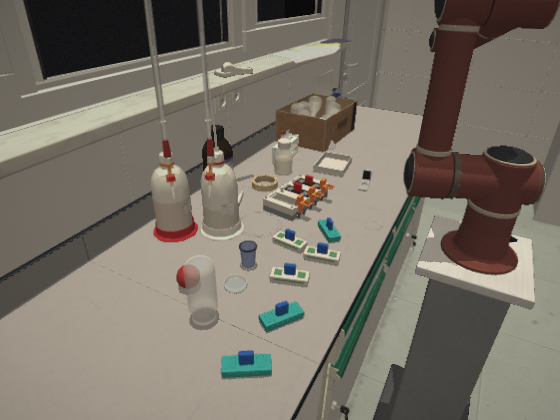

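```bash
cat > seg.py <<'E'
from h import *
from scipy.optimize import least_squares
def hsv(p): return cv2.cvtColor(p['frame'],cv2.COLOR_BGR2HSV)
def blobs(mask,amin=6):
    n,l,s,c=cv2.connectedComponentsWithStats(mask.astype(np.uint8)); 
    return [(l==i,s[i,4],c[i]) for i in range(1,n) if s[i,4]>=amin]
def cmask(p,col):
    H=hsv(p).astype(int);h,s,v=H[...,0],H[...,1],H[...,2]
    if col=='blue': return (h>104)&(h<125)&(s>130)&(v>60)
    if col=='red': return ((h<6)|(h>174))&(s>170)&(v>80)
    if col=='orange': return (h>=6)&(h<20)&(s>170)&(v>100)
    if col=='green': return (h>45)&(h<80)&(s>60)&(v>60)
    if col=='turq': return (h>78)&(h<98)&(s>110)
E
python3 - <<'E'
from seg import *
a=shot('scene','s1');b=shot('top','t1')
print('cams',-np.array(a['R']).T@a['t'],-np.array(b['R']).T@b['t'])
for nm,p in(('s',a),('t',b)):
    for c,z in(('blue',.04),('red',.062),('orange',.065),('green',.022)):
        for m,A,cc in blobs(cmask(p,c)):
            w=onz(p,cc,z)
            if .3<w[0]<.9 and abs(w[1])<.7: print(nm,c,A,cc.round(1),w.round(4)[:2])
b4=cv2.imread('pics/t1.png')
cv2.imwrite('pics/bar.png',cv2.resize(b4[225:270,375:460],None,fx=8,fy=8,interpolation=cv2.INTER_CUBIC))
cv2.imwrite('pics/dock.png',cv2.resize(b4[165:240,280:380],None,fx=7.8,fy=7.8,interpolation=cv2.INTER_CUBIC))
for n in ('keybar_mid','fresh1_mid','dock'):
  for nm,p in(('s',a),('t',b)):
    for m in ctrl.trace(p,n): print(nm,n,round(m['p'],2),(np.array(m['rect'])*[560,420,560,420]).round(),m['mask'].sum())
E
```

```text
cams [0.09488665 1.10851003 0.68848284] [0.39130253 0.17240691 1.52514346]
s blue 47 [329.1 223.2] [0.4267 0.1359]
s blue 74 [289.4 234.2] [0.5059 0.2492]
s blue 87 [321.9 247.6] [0.3969 0.2639]
s blue 97 [289.5 268.5] [0.4348 0.3897]
s blue 135 [281.3 308.1] [0.3875 0.5245]
s blue 178 [245.6 356.9] [0.3868 0.6772]
s red 46 [308.4 179.4] [ 0.5902 -0.0682]
s red 60 [297.2 186.4] [0.6014 0.0017]
s red 388 [176.4 233.7] [0.7701 0.4344]
s red 85 [180.6 276.7] [0.6386 0.5714]
s orange 290 [311.6 194.8] [0.5305 0.0382]
s green 25 [280.7 235. ] [0.5381 0.2421]
s green 27 [298.6 242. ] [0.4757 0.2481]
s green 29 [311. 250.] [0.428  0.2662]
s green 29 [332.6 254. ] [0.3674 0.2534]
s green 39 [277.6 271.6] [0.4657 0.3963]
s green 38 [301.1 274.5] [0.4069 0.3766]
s green 6 [290.5 281. ] [0.4196 0.4127]
t blue 30 [252.6 226.9] [0.5047 0.2465]
t blue 36 [208.5 248.9] [0.4346 0.3871]
t blue 29 [288.4 251.8] [0.4249 0.1322]
t blue 29 [248.  261.1] [0.3958 0.2609]
t blue 32 [117.9 263.9] [0.3865 0.678 ]
t blue 35 [166.  263.9] [0.3871 0.5223]
t red 59 [239.8 121.9] [0.8463 0.2889]
t red 15 [200.8 12
[... 407 characters left out ...]
 218.9] [0.5274 0.0102]
t orange 115 [350.3 222.1] [ 0.5171 -0.0642]
t green 39 [253.8 217.7] [0.5362 0.2434]
t green 41 [251.9 236.6] [0.4748 0.2495]
t green 40 [206.4 240.1] [0.4637 0.3969]
t green 38 [246.5 251.7] [0.426  0.2667]
t green 43 [212.2 258.3] [0.4049 0.3772]
t green 38 [250.3 270.7] [0.3653 0.2544]
s keybar_mid 0.72 [264. 175.  72.  43.] 1602
s keybar_mid 0.57 [359. 168.  11.  23.] 174
t keybar_mid 0.62 [387. 239.  65.  18.] 538
t keybar_mid 0.52 [323. 211.  10.  14.] 110
s fresh1_mid 0.66 [305. 173.  15.  13.] 98
s fresh1_mid 0.62 [276. 228.  29.  25.] 453
t fresh1_mid 0.67 [248. 213.   9.  32.] 397
s dock 0.98 [262. 173.  72.  50.] 1570
t dock 0.69 [292. 175.  73.  58.] 2329
```

View pics/bar.png

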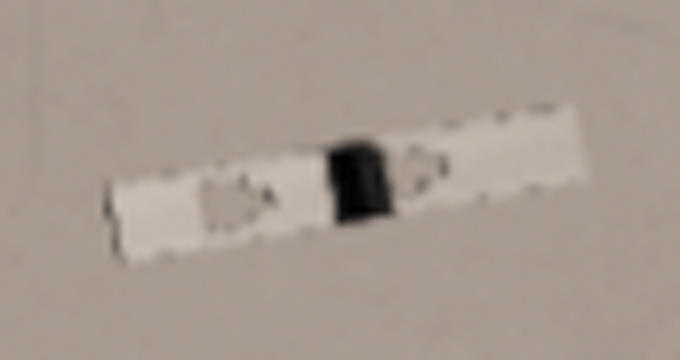

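View pics/dock.png

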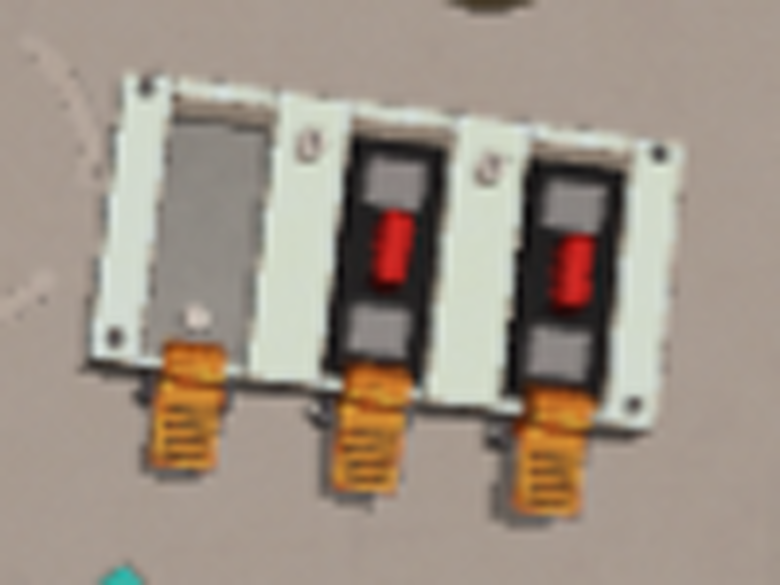

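```bash
cat > fit.py <<'E'
from seg import *
def R2(a): return np.array([[np.cos(a),-np.sin(a)],[np.sin(a),np.cos(a)]])
def boxhull(p,x,y,yaw,lx,ly,z0,z1):
    P=[]
    for sx in(-.5,.5):
        for sy in(-.5,.5):
            q=R2(yaw)@[sx*lx,sy*ly]+[x,y]
            for z in(z0,z1): P.append(proj(p,[q[0],q[1],z]))
    return cv2.convexHull(np.array(P,np.float32))
def hullc(h):
    M=cv2.moments(h); return np.array([M['m10']/M['m00'],M['m01']/M['m00']])
def pieces(p,x,y,yaw,z):  # predicted centroids: fin, green labels
    return hullc(boxhull(p,x,y,yaw,.030,.012,z+.022,z+.052))
def fresh_fit(ps,x0,y0,z=0.):
    # find blue blob & 2 green blobs nearest in every picture
    obs=[]
    for p in ps:
        bl=blobs(cmask(p,'blue')); gr=blobs(cmask(p,'green'),10)
        e=proj(p,[x0,y0,z+.037]); b=min(bl,key=lambda k:np.hypot(*(k[2]-e)))
        e=proj(p,[x0,y0,z+.022]); g=sorted([k for k in gr],key=lambda k:np.hypot(*(k[2]-e)))[:2]
        obs.append((p,b[2],[k[2] for k in g]))
    def pr(v,p):
        f=pieces(p,v[0],v[1],v[2],z)
        d=R2(v[2])@[.031,0]
        return f,proj(p,[v[0]+d[0],v[1]+d[1],z+.022]),proj(p,[v[0]-d[0],v[1]-d[1],z+.022])
    def res(v):
        r=[]
        for p,b,g in obs:
            f,g1,g2=pr(v,p); r+=list(f-b)
            if np.hypot(*(g1-g[0]))>np.hypot(*(g1-g[1])): g=g[::-1]
            gd=(g[0]-g[1])-(g1-g2); gm=(g[0]+g[1]-g1-g2)/2
            r+=list(gd)
            if 'k' in p or True:
                if abs(gm).max()<3 : r+=list(.3*gm)
                else: r+=[0,0]
        return r
    best=None
    for yaw in (-.6,0,.6):
        s=least_squares(res,[x0,y0,yaw])
        if best is None or s.cost<best.cost: best=s
    return best.x,best.fun
E
python3 - <<'E'
from fit import *
a=shot('scene');b=shot('top')
for x,y in((.5047,.2465),(.4346,.3871),(.3958,.2609)):
    for ps in ([b],[a],[a,b]):
        v,r=fresh_fit(ps,x,y); print(v.round(4),np.round(r,1))
print('dock corners')
for c in((130,75),(683,148),(92,362),(648,430)):
    print(onz(b,(np.array(c)+.5)/7.8-.5+[280,165],.046)[:2].round(4))
for nm,ps in(('t',[b]),('s',[a])):
  for x,y in((.601,-.001),(.5904,-.0757)):
    p=ps[0]; o=min(blobs(cmask(p,'red')),key=lambda k:np.hypot(*(k[2]-proj(p,[x,y,.059]))))[2]
    s=least_squares(lambda v: hullc(boxhull(p,v[0],v[1],-.13,.03,.012,.044,.074))-o,[x,y]); print(nm,'redfin',s.x.round(4))
E
```

```text
[ 0.5048  0.2466 -0.098 ] [ 0.  -0.  -0.   0.1  0.  -0.1]
[ 0.5078  0.2452 -0.0888] [ 0.1 -0.  -0.1 -0.2  0.1  0. ]
[ 0.5063  0.2463 -0.0947] [ 0.3  0.3 -0.2 -0.1 -0.  -0.1  0.1 -0.5  0.   0.1 -0.   0.1]
[0.4349 0.3875 0.3226] [ 0.   0.  -0.   0.   0.   0.1]
[0.4363 0.3865 0.3225] [ 0. -0.  0.  0.  0.  0.]
[0.4356 0.3872 0.3226] [ 0.1  0.2  0.   0.  -0.  -0.1  0.1 -0.2 -0.   0.   0.   0.1]
[0.3957 0.261  0.2031] [ 0.  -0.  -0.  -0.1  0.  -0. ]
[0.3982 0.2598 0.213 ] [ 0.   0.  -0.1 -0.   0.   0. ]
[0.3969 0.2608 0.2063] [ 0.3  0.3 -0.1  0.1 -0.1 -0.1  0.1 -0.4  0.  -0.1  0.   0.1]
dock corners
[0.6753 0.1053]
[ 0.6443 -0.1255]
[0.5552 0.122 ]
[ 0.5262 -0.1075]
t redfin [ 0.6014 -0.0014]
t redfin [ 0.5904 -0.0757]
s redfin [ 0.6037 -0.0034]
s redfin [ 0.5904 -0.0757]
```

```bash
cat >> h.py <<'E'
from scipy.spatial.transform import Rotation as Ro
def st():
    o=ctrl.get_obs(); R=Ro.from_rotvec(o['tool_rot']).as_matrix()
    jy=R[:,1]; yaw=np.arctan2(-jy[0],jy[1]); yaw=(yaw+np.pi/2)%np.pi-np.pi/2
    print('t',round(o['t'],2),'pos',np.round(o['tool_pos'],4),'yaw',round(yaw,4),'tilt',np.round(R[:,2],3),'F',np.round(o['contact_force'],1),'op',round(o['opening'],4),'q6',round(o['q'][5],2))
    return o,yaw
def go(x,y,z,yaw):
    o,w=st(); d=(np.array([x,y,z])-o['tool_pos'])/.025
    dy=(yaw-w+np.pi/2)%np.pi-np.pi/2
    print('shift shares',d.round(2),'turn',round(dy/.1,2))
E
python3 - <<'E'
from h import *
go(.504,-.065,.12,-.131)
o=ctrl.get_obs();print(o['tool_rot'],o['wrist_torque'])
E
```

```text
t 2.3 pos [ 0.2666 -0.5652  0.2313] yaw 0.4408 tilt [-0.  0. -1.] F [ 0.3  0.1 -0.2] op 0.0854 q6 -0.12
shift shares [ 9.49 20.01 -4.45] turn -5.72
[-3.06556043e+00 -6.86773989e-01 -8.67017346e-06] [-0.02083677 -0.01792759 -0.01681371]
```

>>> carry_out:
  series:
    - [0.47,1,-0.2,0,0,-0.28,0]
    - [0.47,1,-0.2,0,0,-0.28,0]
    - [0.47,1,-0.2,0,0,-0.28,0]
    - [0.47,1,-0.2,0,0,-0.28,0]
    - [0.47,1,-0.2,0,0,-0.28,0]
    - [0.47,1,-0.2,0,0,-0.28,0]
    - [0.47,1,-0.2,0,0,-0.28,0]
    - [0.47,1,-0.2,0,0,-0.28,0]
    - [0.47,1,-0.2,0,0,-0.28,0]
    - [0.47,1,-0.2,0,0,-0.28,0]

```text
t: 3.3
tool_pos: [0.3845, -0.3143, 0.1813]
tool_rot: [3.131, 0.25, 0.001]
contact_force: [-0.1, -0.6, -0.5]
opening: 0.0002
```

>>> carry_out:
  series:
    - [0.47,1,-0.2,0,0,-0.28,0]
    - [0.47,1,-0.2,0,0,-0.28,0]
    - [0.47,1,-0.2,0,0,-0.28,0]
    - [0.47,1,-0.2,0,0,-0.28,0]
    - [0.47,1,-0.2,0,0,-0.28,0]
    - [0.47,1,-0.2,0,0,-0.28,0]
    - [0.47,1,-0.2,0,0,-0.28,0]
    - [0.47,1,-0.2,0,0,-0.28,0]
    - [0.47,1,-0.2,0,0,-0.28,0]
    - [0.47,1,-0.2,0,0,-0.28,0]
    - [0,0,0,0,0,0,0]
    - [0,0,0,0,0,0,0]

```text
t: 4.5
tool_pos: [0.5016, -0.0651, 0.1313]
tool_rot: [3.136, -0.185, -0.001]
contact_force: [-0.6, 0.5, 0.7]
opening: 0.0002
```

Run:
```python
from h import *
go(.504,-.065,.065,-.131)
```

```text
t 4.5 pos [ 0.5016 -0.0651  0.1313] yaw -0.1176 tilt [-0. -0. -1.] F [-0.6  0.5  0.7] op 0.0002 q6 1.41
shift shares [ 0.09  0.   -2.65] turn -0.13
```

>>> carry_out:
  series:
    - [0.09,0,-1,0,0,-0.13,0]
    - [0,0,-1,0,0,0,0]
    - [0,0,-0.6,0,0,0,0]
    - [0,0,-0.25,0,0,0,0]
    - [0,0,-0.25,0,0,0,0]
    - [0,0,-0.27,0,0,0,0]
    - [0,0,0,0,0,0,0]
    - [0,0,0,0,0,0,0]

```text
t: 5.3
tool_pos: [0.4916, -0.0642, 0.0465]
tool_rot: [-3.133, 0.205, 0.056]
contact_force: [-46.4, 3.7, 36.0]
opening: 0.0002
```

Run:
```python
from h import *
st(); a=shot('scene','s2')
cv2.imwrite('pics/s2c.png',cv2.resize(a['frame'][150:230,250:350],None,fx=7.5,fy=7.5,interpolation=cv2.INTER_CUBIC))
```

```text
t 5.3 pos [ 0.4916 -0.0642  0.0465] yaw -0.1307 tilt [-0.035  0.004 -0.999] F [-46.4   3.7  36. ] op 0.0002 q6 1.43
```

View pics/s2c.png

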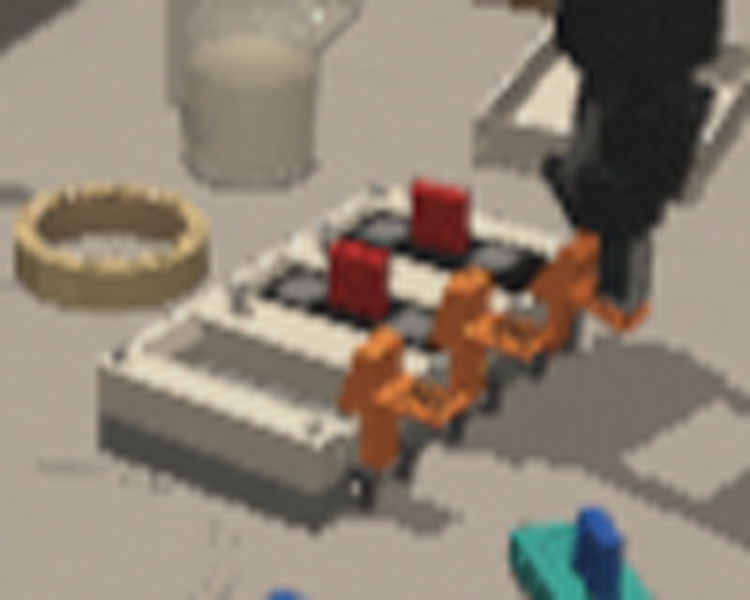

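>>> carry_out:
  series:
    - [-0.1,0,0.4,0,0,0,0]
    - [0,0,0.5,0,0,0,0]
    - [0,0,1,0,0,0,0]
    - [0,0,0.5,0,0,0,0]
    - [0,0,0,0,0,0,0]

```text
t: 5.85
tool_pos: [0.504, -0.0661, 0.1106]
tool_rot: [3.133, -0.208, 0.011]
contact_force: [0.1, -0.3, -0.3]
opening: -0.0001
```

Run:
```python
from h import *
st(); a=shot('scene','s3')
cv2.imwrite('pics/s3c.png',cv2.resize(a['frame'][150:230,250:350],None,fx=7.5,fy=7.5,interpolation=cv2.INTER_CUBIC))
```

```text
t 5.85 pos [ 0.504  -0.0661  0.1106] yaw -0.1324 tilt [ 0.007 -0.002 -1.   ] F [ 0.1 -0.3 -0.3] op -0.0001 q6 1.43
```

View pics/s3c.png

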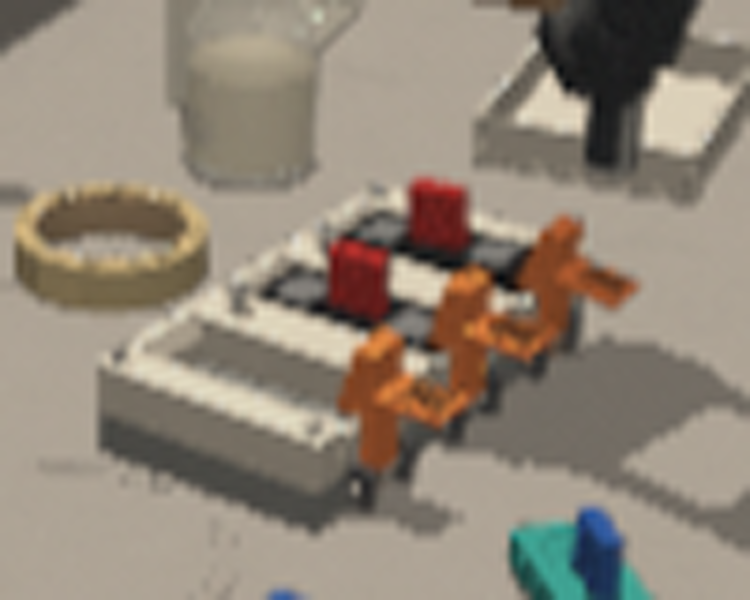

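>>> carry_out:
  series:
    - [0.05,0.8,0,0,0,0,0]
    - [0.05,0.8,0,0,0,0,0]
    - [0.05,0.8,0,0,0,0,0]
    - [0.04,0.67,0,0,0,0,0]
    - [0,0,-1,0,0,0,0]
    - [0,0,-0.8,0,0,0,0]
    - [0,0,-0.2,0,0,0,0]
    - [0,0,-0.2,0,0,0,0]
    - [0,0,-0.15,0,0,0,0]
    - [0,0,-0.1,0,0,0,0]
    - [0,0,0,0,0,0,0]

```text
t: 7.0
tool_pos: [0.4929, 0.0138, 0.0407]
tool_rot: [-3.132, 0.206, 0.056]
contact_force: [-33.7, 4.8, 20.4]
opening: 0.0001
```

Run:
```python
from h import *
st(); a=shot('scene','s4')
cv2.imwrite('pics/s4c.png',cv2.resize(a['frame'][150:230,250:350],None,fx=7.5,fy=7.5,interpolation=cv2.INTER_CUBIC))
```

```text
t 7.0 pos [0.4929 0.0138 0.0407] yaw -0.1313 tilt [-0.035  0.005 -0.999] F [-33.7   4.8  20.4] op 0.0001 q6 1.58
```

View pics/s4c.png

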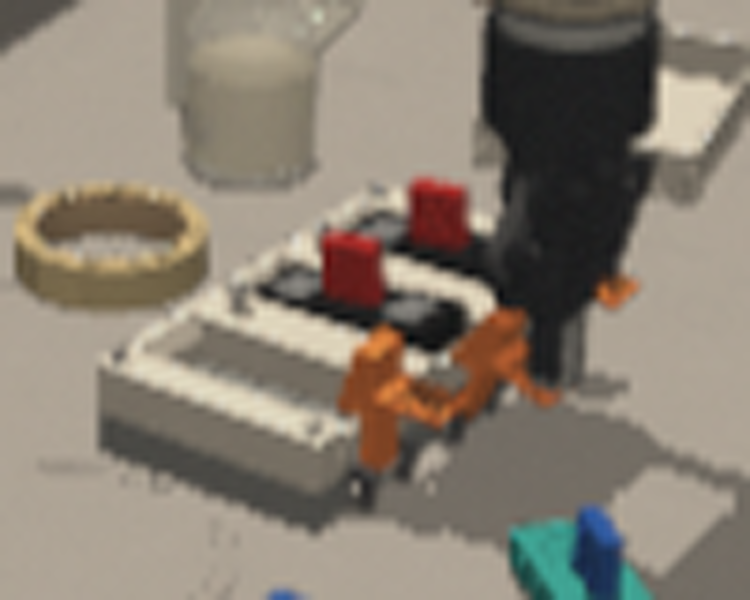

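>>> carry_out:
  series:
    - [-0.1,0,0.4,0,0,0,0]
    - [0,0,0.8,0,0,0,0]
    - [0,0,1,0,0,0,0.6]
    - [0,0,1,0,0,0,0.6]
    - [0,0,0.5,0,0,0,0.6]
    - [0,0,0,0,0,0,0.6]

```text
t: 7.65
tool_pos: [0.5048, 0.0113, 0.1399]
tool_rot: [3.135, -0.208, 0.005]
contact_force: [-0.3, -0.6, -0.3]
opening: 0.0513
```

Run:
```python
from fit import *
go(.604,-.0019,.054,-.131); a=shot('scene','s5'); b=shot('top','t5')
for nm,p in(('t',b),('s',a)):
  for x,y in((.604,-.0019),(.5935,-.076)):
    o=min(blobs(cmask(p,'red')),key=lambda k:np.hypot(*(k[2]-proj(p,[x,y,.063]))))[2]
    s=least_squares(lambda v: hullc(boxhull(p,v[0],v[1],-.13,.03,.012,.0485,.0785))-o,[x,y]); print(nm,'redfin',s.x.round(4))
cv2.imwrite('pics/s5c.png',np.hstack([cv2.resize(a['frame'][150:230,250:350],None,fx=4,fy=4,interpolation=cv2.INTER_CUBIC),cv2.resize(b['frame'][165:245,280:380],None,fx=4,fy=4,interpolation=cv2.INTER_CUBIC)]))
```

```text
t 7.65 pos [0.5048 0.0113 0.1399] yaw -0.1323 tilt [ 0.003 -0.    -1.   ] F [-0.3 -0.6 -0.3] op 0.0513 q6 1.58
shift shares [ 3.97 -0.53 -3.43] turn 0.01
t redfin [ 0.6067 -0.0022]
t redfin [ 0.5977 -0.0772]
s redfin [ 0.6061 -0.0008]
s redfin [ 0.5962 -0.0728]
```

View pics/s5c.png

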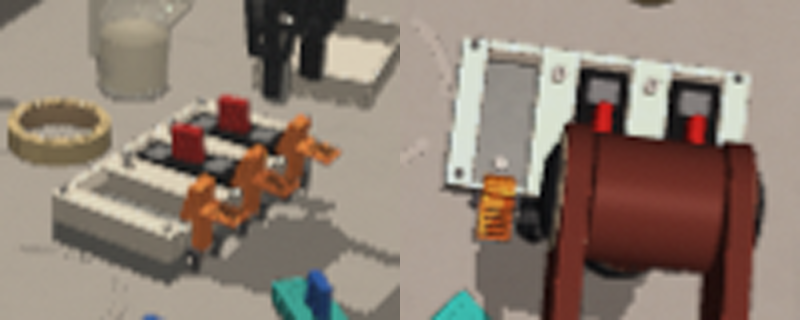

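>>> carry_out:
  series:
    - [1,-0.13,0,0,0,0,0.6]
    - [1,-0.13,0,0,0,0,0.6]
    - [1,-0.13,0,0,0,0,0.6]
    - [1,-0.12,-0.6,0,0,0,0.6]
    - [0,0,-1,0,0,0,0.6]
    - [0,0,-1,0,0,0,0.6]
    - [0,0,-0.83,0,0,0,0.6]
    - [0,0,0,0,0,0,0.6]
    - [0,0,0,0,0,0,0]
    - [0,0,0,0,0,0,0]
    - [0,0,0,0,0,0,0]
  grip_force: 80

```text
t: 8.85
tool_pos: [0.6047, -0.0014, 0.0542]
tool_rot: [3.135, -0.207, 0.004]
contact_force: [0.3, 1.2, -1.1]
opening: 0.0109
```

Run:
```python
from fit import *
st()
p=shot('top')
for m in ctrl.trace(p,'tray_in'): print(m['p'],m['rect'],m['mask'].sum())
b4=cv2.imread('pics/t0.png')
cv2.imwrite('pics/tray.png',cv2.resize(b4[165:235,390:475],None,fx=8,fy=8,interpolation=cv2.INTER_CUBIC))
```

```text
t 8.85 pos [ 0.6047 -0.0014  0.0542] yaw -0.1322 tilt [ 0.002 -0.    -1.   ] F [ 0.3  1.2 -1.1] op 0.0109 q6 1.58
0.77 [0.7268, 0.4186, 0.0913, 0.1052] 1865
```

View pics/tray.png

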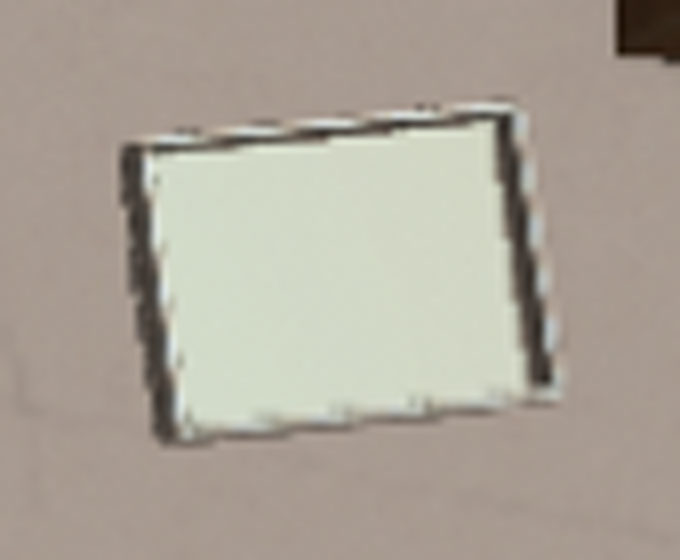

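Run:
```python
from fit import *
b=shot('top')
C=[onz(b,(np.array(c)+.5)/8-.5+[390,165],.030)[:2] for c in((148,140),(522,108),(555,398),(180,435))]
print(np.round(C,4)); c=np.mean(C,0); print(c, np.linalg.norm(C[0]-C[1]),np.linalg.norm(C[1]-C[2]))
yaw=.085
for s in(-.038,.038):
    t=c+R2(yaw)@[0,s]; print(t); go(t[0],t[1],.06,yaw)
```

```text
[[ 0.6519 -0.2657]
 [ 0.6656 -0.4257]
 [ 0.5439 -0.4332]
 [ 0.5294 -0.2742]]
[ 0.59769208 -0.34969491] 0.16056218002323197 0.12191664928227129
[ 0.60091819 -0.38755772]
t 9.0 pos [ 0.6047 -0.0014  0.0541] yaw -0.1322 tilt [ 0.003 -0.    -1.   ] F [-0.4 -0.2  3.6] op 0.0102 q6 1.58
shift shares [ -0.15 -15.45   0.24] turn 2.17
[ 0.59446597 -0.31183211]
t 9.0 pos [ 0.6047 -0.0014  0.0541] yaw -0.1322 tilt [ 0.003 -0.    -1.   ] F [-0.4 -0.2  3.6] op 0.0102 q6 1.58
shift shares [ -0.41 -12.42   0.24] turn 2.17
```

>>> carry_out:
  series:
    - [0,0,0.4,0,0,0,0]
    - [0,0,0.8,0,0,0,0]
    - [0,0,1,0,0,0,0]
    - [0,0,0.8,0,0,0,0]
    - [-0.01,-0.97,0,0,0,0.13,0]
    - [-0.01,-0.97,0,0,0,0.13,0]
    - [-0.01,-0.97,0,0,0,0.13,0]
    - [-0.01,-0.97,0,0,0,0.13,0]
    - [-0.01,-0.97,0,0,0,0.13,0]
    - [-0.01,-0.97,0,0,0,0.13,0]

```text
t: 10.0
tool_pos: [0.6019, -0.1476, 0.1281]
tool_rot: [-3.14, 0.084, 0.0]
contact_force: [0.1, 0.3, -1.1]
opening: 0.0103
```

>>> carry_out:
  series:
    - [-0.01,-0.97,0,0,0,0.13,0]
    - [-0.01,-0.97,0,0,0,0.13,0]
    - [-0.01,-0.97,0,0,0,0.13,0]
    - [-0.01,-0.97,0,0,0,0.13,0]
    - [-0.01,-0.97,0,0,0,0.13,0]
    - [-0.01,-0.97,0,0,0,0.13,0]
    - [-0.01,-0.97,0,0,0,0.13,0]
    - [-0.01,-0.97,0,0,0,0.13,0]
    - [-0.01,-0.97,0,0,0,0.13,0]
    - [-0.01,-0.9,0,0,0,0.13,0]
    - [0,0,0,0,0,0,0]

```text
t: 11.1
tool_pos: [0.599, -0.3901, 0.1281]
tool_rot: [3.138, 0.115, 0.0]
contact_force: [0.1, 0.0, -0.6]
opening: 0.011
```

Run:
```python
from fit import *
go(.6009,-.3876,.040,.078); a=shot('scene','s6'); b=shot('top','t6')
cv2.imwrite('pics/s6c.png',np.hstack([cv2.resize(a['frame'][110:230,270:370],None,fx=4,fy=4,interpolation=cv2.INTER_CUBIC),cv2.resize(b['frame'][150:270,380:480],None,fx=4,fy=4,interpolation=cv2.INTER_CUBIC)]))
```

```text
t 11.1 pos [ 0.599  -0.3901  0.1281] yaw 0.0731 tilt [ 0.    -0.001 -1.   ] F [ 0.1  0.  -0.6] op 0.011 q6 0.82
shift shares [ 0.07  0.1  -3.52] turn 0.05
```

View pics/s6c.png

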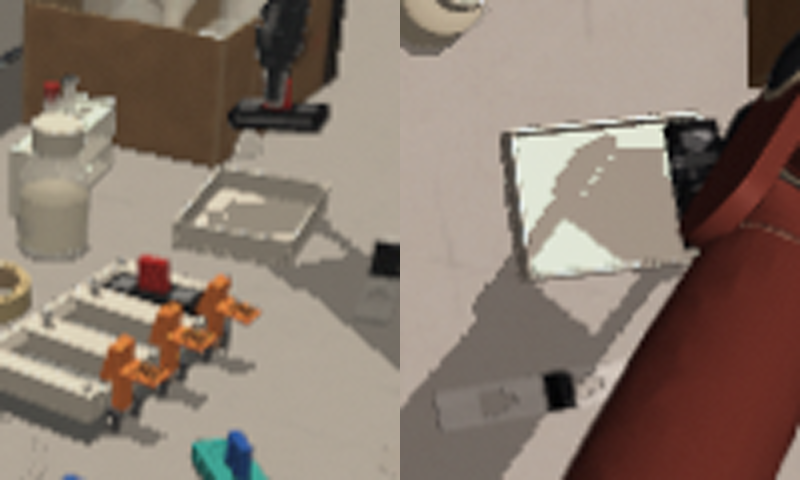

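>>> carry_out:
  series:
    - [0.07,0.1,-1,0,0,0,0]
    - [0,0,-1,0,0,0,0]
    - [0,0,-0.9,0,0,0,0]
    - [0,0,-0.4,0,0,0,0]
    - [0,0,-0.2,0,0,0,0]
    - [0,0,0,0,0,0,0.35]
    - [0,0,0,0,0,0,0.35]
    - [0,0,0,0,0,0,0.35]
    - [0,0,0.6,0,0,0,0.35]
    - [0,0,1,0,0,0,0.35]
    - [0,0,1,0,0,0,0.5]
    - [0,0,0.6,0,0,0,0.5]

```text
t: 12.4
tool_pos: [0.6028, -0.3861, 0.1249]
tool_rot: [3.136, 0.119, 0.007]
contact_force: [0.2, -0.5, -0.2]
opening: 0.0425
```

Run:
```python
from fit import *
go(.5955,-.0765,.125,-.131)
```

```text
t 12.4 pos [ 0.6028 -0.3861  0.1249] yaw 0.0758 tilt [ 0.004 -0.003 -1.   ] F [ 0.2 -0.5 -0.2] op 0.0425 q6 0.82
shift shares [-2.900e-01  1.238e+01  1.000e-02] turn -2.07
```

>>> carry_out:
  series:
    - [-0.02,0.95,0,0,0,-0.16,0.6]
    - [-0.02,0.95,0,0,0,-0.16,0.6]
    - [-0.02,0.95,0,0,0,-0.16,0.6]
    - [-0.02,0.95,0,0,0,-0.16,0.6]
    - [-0.02,0.95,0,0,0,-0.16,0.6]
    - [-0.02,0.95,0,0,0,-0.16,0.6]
    - [-0.02,0.95,0,0,0,-0.16,0.6]
    - [-0.02,0.95,0,0,0,-0.16,0.6]
    - [-0.02,0.95,0,0,0,-0.16,0.6]
    - [-0.02,0.95,0,0,0,-0.16,0.6]
    - [-0.02,0.95,0,0,0,-0.16,0.6]
    - [-0.02,0.95,0,0,0,-0.16,0.6]

```text
t: 13.6
tool_pos: [0.5956, -0.0991, 0.1211]
tool_rot: [3.136, -0.184, 0.002]
contact_force: [1.4, 0.1, 0.1]
opening: 0.0511
```

>>> carry_out:
  series:
    - [-0.02,0.95,0,0,0,-0.16,0.6]
    - [0,0,0,0,0,0,0.6]

```text
t: 13.8
tool_pos: [0.5949, -0.074, 0.1209]
tool_rot: [-3.134, 0.203, -0.001]
contact_force: [-0.1, -0.3, 0.9]
opening: 0.0514
```

Run:
```python
from fit import *
go(.5955,-.0765,.054,-.131); a=shot('scene','s7'); b=shot('top','t7')
cv2.imwrite('pics/s7c.png',np.hstack([cv2.resize(a['frame'][130:230,270:370],None,fx=4,fy=4,interpolation=cv2.INTER_CUBIC),cv2.resize(b['frame'][150:250,380:480],None,fx=4,fy=4,interpolation=cv2.INTER_CUBIC)]))
```

```text
t 13.8 pos [ 0.5949 -0.074   0.1209] yaw -0.1293 tilt [ 0.001  0.001 -1.   ] F [-0.1 -0.3  0.9] op 0.0514 q6 1.45
shift shares [ 0.02 -0.1  -2.68] turn -0.02
```

View pics/s7c.png

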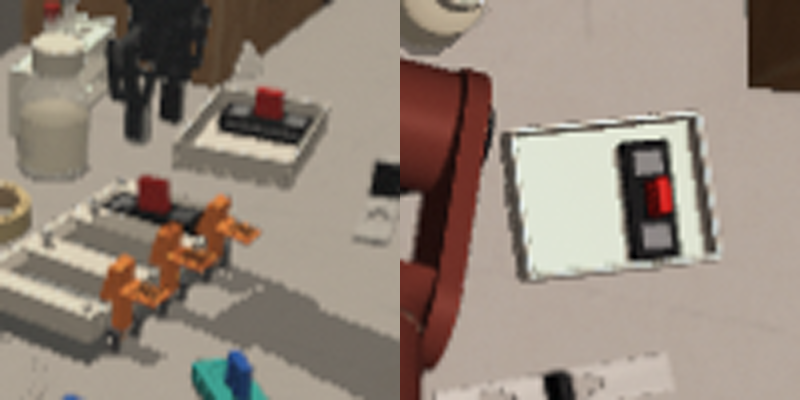

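>>> carry_out:
  series:
    - [0.02,-0.1,-1,0,0,0,0.6]
    - [0,0,-0.9,0,0,0,0.6]
    - [0,0,-0.5,0,0,0,0.6]
    - [0,0,-0.28,0,0,0,0.6]
    - [0,0,0,0,0,0,0]
    - [0,0,0,0,0,0,0]
    - [0,0,0,0,0,0,0]
    - [0,0,0.4,0,0,0,0]
    - [0,0,0.8,0,0,0,0]
    - [0,0,1,0,0,0,0]
    - [0,0,0.7,0,0,0,0]

```text
t: 15.0
tool_pos: [0.5961, -0.0789, 0.1284]
tool_rot: [3.134, -0.207, 0.004]
contact_force: [0.6, 0.5, -1.3]
opening: 0.0104
```

Run:
```python
from fit import *
go(.5938,-.310,.040,.078)
```

```text
t 15.0 pos [ 0.5961 -0.0789  0.1284] yaw -0.132 tilt [ 0.002 -0.001 -1.   ] F [ 0.6  0.5 -1.3] op 0.0104 q6 1.45
shift shares [-0.09 -9.24 -3.53] turn 2.1
```

>>> carry_out:
  series:
    - [-0.01,-0.92,0,0,0,0.21,0]
    - [-0.01,-0.92,0,0,0,0.21,0]
    - [-0.01,-0.92,0,0,0,0.21,0]
    - [-0.01,-0.92,0,0,0,0.21,0]
    - [-0.01,-0.92,0,0,0,0.21,0]
    - [-0.01,-0.92,0,0,0,0.21,0]
    - [-0.01,-0.92,0,0,0,0.21,0]
    - [-0.01,-0.92,0,0,0,0.21,0]
    - [-0.01,-0.92,0,0,0,0.21,0]
    - [-0.01,-0.92,0,0,0,0.21,0]
    - [0,0,0,0,0,0,0]

```text
t: 16.1
tool_pos: [0.5927, -0.3115, 0.1268]
tool_rot: [3.138, 0.118, 0.001]
contact_force: [-0.2, 0.2, -1.5]
opening: 0.0109
```

Run:
```python
from fit import *
go(.5938,-.310,.040,.078); a=shot('scene','s8'); 
cv2.imwrite('pics/s8c.png',cv2.resize(a['frame'][110:230,270:370],None,fx=5,fy=5,interpolation=cv2.INTER_CUBIC))
```

```text
t 16.1 pos [ 0.5927 -0.3115  0.1268] yaw 0.0753 tilt [ 0.001 -0.002 -1.   ] F [-0.2  0.2 -1.5] op 0.0109 q6 0.9
shift shares [ 0.04  0.06 -3.47] turn 0.03
```

View pics/s8c.png

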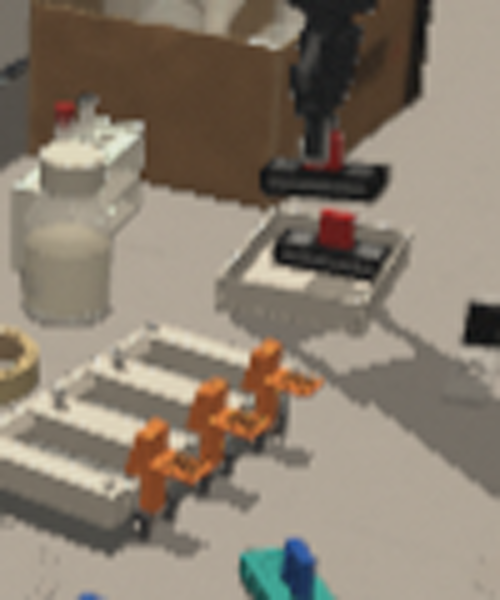

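>>> carry_out:
  series:
    - [0.04,0.06,-1,0,0,0,0]
    - [0,0,-1,0,0,0,0]
    - [0,0,-0.9,0,0,0,0]
    - [0,0,-0.4,0,0,0,0]
    - [0,0,-0.16,0,0,0,0]
    - [0,0,0,0,0,0,0.35]
    - [0,0,0,0,0,0,0.35]
    - [0,0,0,0,0,0,0.35]
    - [0,0,0.6,0,0,0,0.35]
    - [0,0,1,0,0,0,0.35]
    - [0,0,1,0,0,0,0.5]
    - [0,0,0.6,0,0,0,0.5]

```text
t: 17.35
tool_pos: [0.595, -0.3081, 0.1229]
tool_rot: [3.137, 0.122, 0.005]
contact_force: [1.4, -0.9, -0.0]
opening: 0.0427
```

Run:
```python
from fit import *
a=shot('scene','s9');b=shot('top','t9')
for x,y in((.5058,.2463),(.4353,.3872),(.3965,.2608)):
    v,r=fresh_fit([a,b],x,y); print(v.round(4),np.round(r,1))
go(.5058,.2463,.13,-.095)
```

```text
[ 0.5065  0.2458 -0.0947] [ 0.4  0.2 -0.2 -0.1 -0.  -0.   0.2 -0.5  0.1  0.1 -0.1  0.1]
[0.4353 0.387  0.3185] [ 0.2  0.2  0.   0.1 -0.1 -0.1  0.1 -0.2  0.  -0.1  0.   0.1]
[0.3968 0.2609 0.2176] [ 0.3  0.4  0.1 -0.1 -0.  -0.1  0.  -0.4  0.1 -0.1  0.   0.1]
t 17.45 pos [ 0.5957 -0.3085  0.1234] yaw 0.0777 tilt [ 0.006 -0.004 -1.   ] F [0.  0.  0.1] op 0.0427 q6 0.9
shift shares [-3.6  22.19  0.27] turn -1.73
```

View pics/t9.png

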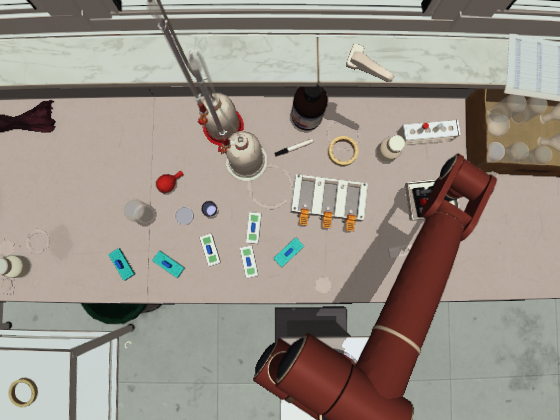

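>>> carry_out:
  series:
    - [-0.15,0.925,0,0,0,-0.07,0.6]
    - [-0.15,0.925,0,0,0,-0.07,0.6]
    - [-0.15,0.925,0,0,0,-0.07,0.6]
    - [-0.15,0.925,0,0,0,-0.07,0.6]
    - [-0.15,0.925,0,0,0,-0.07,0.6]
    - [-0.15,0.925,0,0,0,-0.07,0.6]
    - [-0.15,0.925,0,0,0,-0.07,0.6]
    - [-0.15,0.925,0,0,0,-0.07,0.6]
    - [-0.15,0.925,0,0,0,-0.07,0.6]
    - [-0.15,0.925,0,0,0,-0.07,0.6]
    - [-0.15,0.925,0,0,0,-0.07,0.6]
    - [-0.15,0.925,0,0,0,-0.07,0.6]

```text
t: 18.65
tool_pos: [0.5477, -0.0287, 0.1176]
tool_rot: [-3.141, 0.01, 0.004]
contact_force: [0.9, -1.2, 0.2]
opening: 0.0513
```

>>> carry_out:
  series:
    - [-0.15,0.925,0,0,0,-0.07,0.6]
    - [-0.15,0.925,0,0,0,-0.07,0.6]
    - [-0.15,0.925,0,0,0,-0.07,0.6]
    - [-0.15,0.925,0,0,0,-0.07,0.6]
    - [-0.15,0.925,0,0,0,-0.07,0.6]
    - [-0.15,0.925,0,0,0,-0.07,0.6]
    - [-0.15,0.925,0,0,0,-0.07,0.6]
    - [-0.15,0.925,0,0,0,-0.07,0.6]
    - [-0.15,0.925,0,0,0,-0.07,0.6]
    - [-0.15,0.925,0,0,0,-0.07,0.6]
    - [-0.15,0.925,0,0,0,-0.07,0.6]
    - [-0.15,0.925,0,0,0,-0.07,0.6]

```text
t: 19.85
tool_pos: [0.5028, 0.2484, 0.1176]
tool_rot: [3.137, -0.142, -0.003]
contact_force: [0.4, 0.3, -0.1]
opening: 0.0512
```

>>> carry_out:
  series:
    - [0,0,0,0,0,0,0.6]

```text
t: 19.95
tool_pos: [0.5026, 0.2495, 0.1178]
tool_rot: [3.138, -0.137, -0.003]
contact_force: [0.0, 0.1, -0.5]
opening: 0.0509
```

Run:
```python
from fit import *
a=shot('scene','s10')
v,r=fresh_fit([a],.506,.246); print(v.round(4))
go(.506,.246,.027,-.095)
b=cv2.imread('pics/t9.png')
cv2.imwrite('pics/dock2.png',cv2.resize(b[165:240,285:375],None,fx=8,fy=8,interpolation=cv2.INTER_CUBIC))
cv2.imwrite('pics/tray9.png',cv2.resize(a['frame'][130:200,290:370],None,fx=8,fy=8,interpolation=cv2.INTER_CUBIC))
```

```text
[ 0.507   0.2467 -0.0978]
t 20.0 pos [0.5029 0.2483 0.1178] yaw -0.0881 tilt [-0.002 -0.001 -1.   ] F [ 0.  -0.7  0. ] op 0.0515 q6 1.98
shift shares [ 0.12 -0.09 -3.63] turn -0.07
```

View pics/dock2.png

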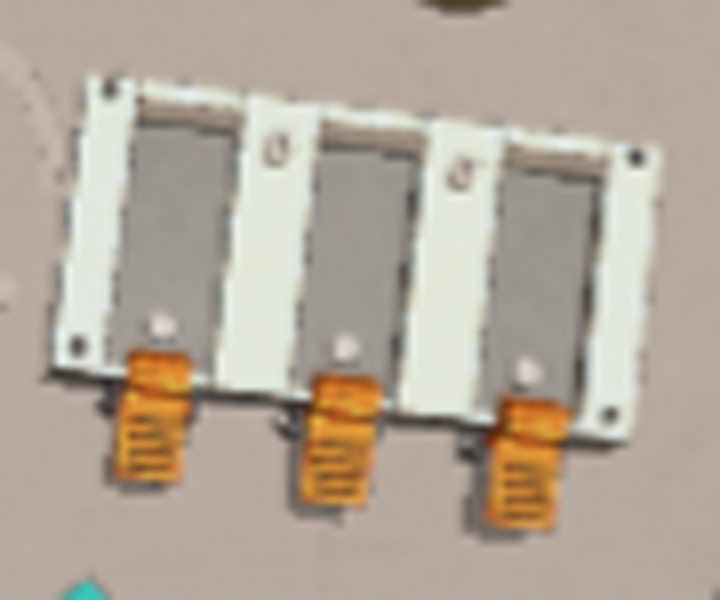

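View pics/tray9.png

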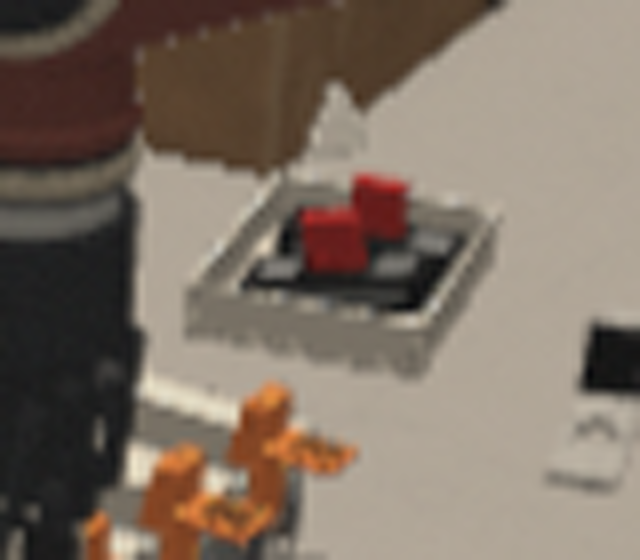

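>>> carry_out:
  series:
    - [0.12,-0.09,-1,0,0,-0.07,0.6]
    - [0,0,-1,0,0,0,0.6]
    - [0,0,-1,0,0,0,0.6]
    - [0,0,-0.63,0,0,0,0.6]
    - [0,0,0,0,0,0,0.6]
    - [0,0,0,0,0,0,0]
    - [0,0,0,0,0,0,0]
    - [0,0,0,0,0,0,0]
    - [0,0,0.6,0,0,0,0]
    - [0,0,1,0,0,0,0]
    - [0,0,1,0,0,0,0]
    - [0,0,1,0,0,0,0]
  grip_force: 100

```text
t: 21.2
tool_pos: [0.507, 0.2457, 0.1207]
tool_rot: [-3.137, 0.152, -0.002]
contact_force: [-0.1, 0.0, -2.3]
opening: 0.0098
```

>>> carry_out:
  series:
    - [0,0,0,0,0,0,0]

```text
t: 21.3
tool_pos: [0.5101, 0.2467, 0.1243]
tool_rot: [-3.134, 0.152, -0.015]
contact_force: [0.3, 1.0, -1.2]
opening: 0.0101
```

Run:
```python
from fit import *
o,w=st();a=shot('scene','s11');b=shot('top','t11')
f=lambda c,z:onz(b,(np.array(c)+.5)/8-.5+[285,165],z)[:2]
print('dock',f((359.3,258.7),.046).round(4))
print('screws',f((275,150),.059).round(4),f((462,172),.059).round(4))
print('corners',[f(c,.046).round(4).tolist() for c in((93,75),(660,150),(628,438),(55,372))])
print('rib',f((283,100),.046)-f((254,394),.046),f((465,127),.046)-f((436.5,414),.046))
zt=o['tool_pos'][2]-.027
for ps in([a],):
    v,r=fresh_fit(ps,o['tool_pos'][0],o['tool_pos'][1],zt); print('held',v.round(4),np.round(r,1))
cv2.imwrite('pics/s11c.png',cv2.resize(a['frame'][150:270,240:360],None,fx=5,fy=5,interpolation=cv2.INTER_CUBIC))
```

```text
t 21.3 pos [0.5101 0.2467 0.1243] yaw -0.097 tilt [ 0.01   0.003 -1.   ] F [ 0.3  1.  -1.2] op 0.0101 q6 1.99
dock [ 0.6006 -0.0016]
screws [0.6429 0.0331] [ 0.6339 -0.0421]
corners [[0.6761, 0.1055], [0.645, -0.1253], [0.5274, -0.1089], [0.5549, 0.1217]]
rib [ 0.1199412  -0.01349216] [ 0.11707822 -0.01404268]
held [ 0.4997  0.2524 -0.1195] [-0.5  0.1 -0.   0.1 -0.7 -0.3]
```

View pics/s11c.png

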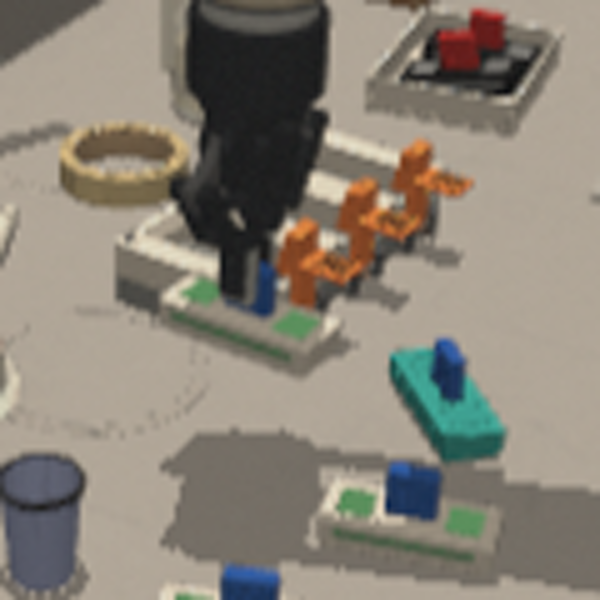

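>>> carry_out:
  series:
    - [0.5,-0.87,0,0,0,-0.04,0]
    - [0.52,-0.87,0,0,0,-0.04,0]
    - [0.52,-0.87,0,0,0,-0.04,0]
    - [0.52,-0.87,0,0,0,-0.04,0]
    - [0.52,-0.87,0,0,0,-0.04,0]
    - [0.52,-0.87,0,0,0,-0.04,0]
    - [0.52,-0.87,0,0,0,-0.04,0]
    - [0.52,-0.87,0,0,0,-0.05,0]
    - [0,0,0,0,0,0,0]
    - [0,0,0,0,0,0,0]
    - [0,0,0,0,0,0,0]

```text
t: 22.5
tool_pos: [0.6092, 0.0721, 0.1169]
tool_rot: [-3.135, 0.203, 0.004]
contact_force: [0.4, -0.7, -2.2]
opening: 0.01
```

Run:
```python
from fit import *
o,w=st();a=shot('scene','s12');b=shot('top','t12');o,w=st()
zt=o['tool_pos'][2]-.027
for nm,p in(('s',a),('t',b)):
    for col,z in(('green',.022),('blue',.037)):
        e=proj(p,[o['tool_pos'][0],o['tool_pos'][1],zt+z])
        for k in blobs(cmask(p,col),4):
            if np.hypot(*(k[2]-e))<30: print(nm,col,k[1],k[2].round(1),onz(p,k[2],zt+z)[:2].round(4))
cv2.imwrite('pics/s12c.png',np.hstack([cv2.resize(a['frame'][150:250,240:340],None,fx=4,fy=4,interpolation=cv2.INTER_CUBIC),cv2.resize(b['frame'][150:250,270:370],None,fx=4,fy=4,interpolation=cv2.INTER_CUBIC)]))
```

```text
t 22.5 pos [0.6092 0.0721 0.1169] yaw -0.1296 tilt [-0.003  0.    -1.   ] F [ 0.4 -0.7 -2.2] op 0.01 q6 1.7
t 22.6 pos [0.6096 0.0723 0.1176] yaw -0.1291 tilt [-0.001  0.    -1.   ] F [-0.3 -0.1 -0.9] op 0.0103 q6 1.7
s green 15 [278.5 179.3] [0.6365 0.0761]
s green 18 [293.9 184.4] [0.5757 0.0839]
s blue 19 [288.6 177.8] [0.5989 0.0772]
t green 51 [306.5 202.2] [0.5749 0.0775]
```

View pics/s12c.png

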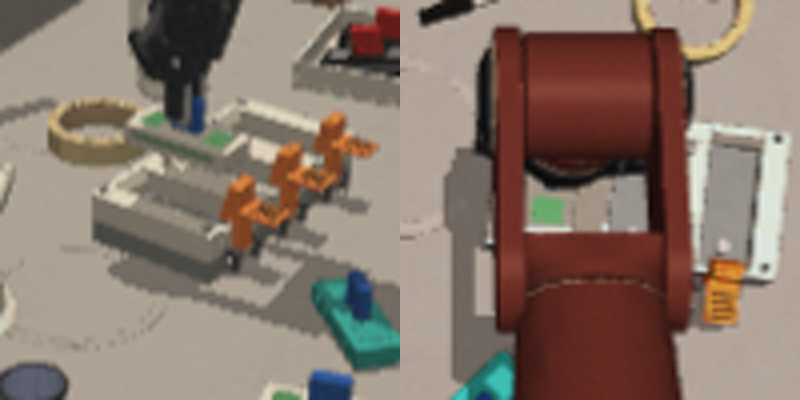

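```bash
cat >> fit.py <<'E'
def tri(pu):
    A=np.zeros((3,3));B=np.zeros(3);L=[]
    for p,uv in pu:
        o,d=ray(p,uv); d=d/np.linalg.norm(d); M=np.eye(3)-np.outer(d,d); A+=M;B+=M@o; L.append((o,M))
    X=np.linalg.solve(A,B); return X,[np.linalg.norm(M@(X-o)) for o,M in L]
E
python3 - <<'E'
from fit import *
o,w=st();a=shot('scene','s13');b=shot('top','t13');o,w=st()
def near(p,col,X,n=1,r=30):
    e=proj(p,X); k=sorted(blobs(cmask(p,col),6),key=lambda k:np.hypot(*(k[2]-e)));return k[0][2]
zt=o['tool_pos'][2]-.027
u=R2(w)@[-.031,0]+o['tool_pos'][:2]; X=[u[0],u[1],zt+.022]
print('near label pred',np.round(X,4), tri([(a,near(a,'green',X)),(b,near(b,'green',X))]))
# same triangulation check on ground labels of other fresh
a0=a
for x,y in((.426,.2667),(.3653,.2544),(.4637,.3969),(.4049,.3772)):
    X=[x,y,.022]; ka=near(a,'green',X);kb=near(b,'green',X)
    print(np.round(X,4),tri([(a,ka),(b,kb)])[0].round(4),onz(a,ka,.022)[:2].round(4),onz(b,kb,.022)[:2].round(4))
E
```

```text
t 22.6 pos [0.6096 0.0723 0.1176] yaw -0.1291 tilt [-0.001  0.    -1.   ] F [-0.3 -0.1 -0.9] op 0.0103 q6 1.7
t 22.7 pos [0.61   0.0722 0.1181] yaw -0.1292 tilt [-0.  0. -1.] F [-0.1 -0.1 -1.6] op 0.0101 q6 1.7
near label pred [0.5792 0.0762 0.1131] (array([0.57707303, 0.07793039, 0.11005861]), [np.float64(0.001181019745257263), np.float64(0.0011810197452573135)])
[0.426  0.2667 0.022 ] [0.427  0.2672 0.0227] [0.4283 0.2665] [0.4262 0.2669]
[0.3653 0.2544 0.022 ] [0.3662 0.2544 0.0229] [0.3674 0.2534] [0.3654 0.2542]
[0.4637 0.3969 0.022 ] [0.4645 0.3968 0.0227] [0.4657 0.3963] [0.4638 0.3966]
[0.4049 0.3772 0.022 ] [0.4055 0.3775 0.023 ] [0.4069 0.3766] [0.4046 0.3773]
```

>>> carry_out:
  series:
    - [0.13,-0.06,-0.3,0,0,0,0]
    - [0,0,-0.5,0,0,0,0]
    - [0,0,-0.3,0,0,0,0]
    - [0,0,0,0,0,0,0]
    - [0,0,0,0,0,0,0]

```text
t: 23.2
tool_pos: [0.6132, 0.07, 0.0901]
tool_rot: [3.135, -0.204, -0.002]
contact_force: [-0.7, -0.1, -0.7]
opening: 0.0098
```

Run:
```python
from fit import *
o,w=st();a=shot('scene','s14');b=shot('top','t14');o,w=st()
cv2.imwrite('pics/s14c.png',np.hstack([cv2.resize(a['frame'][160:220,250:320],None,fx=8,fy=8,interpolation=cv2.INTER_CUBIC)]))
```

```text
t 23.2 pos [0.6132 0.07   0.0901] yaw -0.1303 tilt [-0.001  0.    -1.   ] F [-0.7 -0.1 -0.7] op 0.0098 q6 1.69
t 23.3 pos [0.6139 0.07   0.0911] yaw -0.1302 tilt [ 0.001 -0.    -1.   ] F [ 0.2 -1.1 -1.3] op 0.0099 q6 1.69
```

View pics/s14c.png

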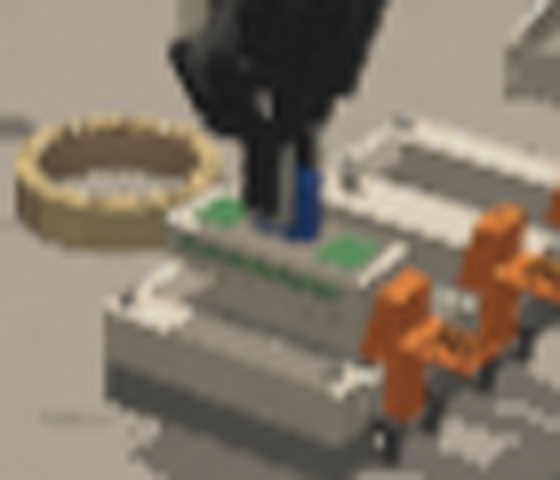

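>>> carry_out:
  series:
    - [0,0,-0.25,0,0,0,0]
    - [0,0,-0.25,0,0,0,0]
    - [0,0,-0.1,0,0,0,0]
    - [0,0,0,0,0,0,0]

```text
t: 23.7
tool_pos: [0.6135, 0.07, 0.0751]
tool_rot: [-3.135, 0.204, 0.001]
contact_force: [1.3, -0.5, -0.4]
opening: 0.0099
```

>>> carry_out:
  series:
    - [0,0,-0.1,0,0,0,0]
    - [0,0,-0.1,0,0,0,0]
    - [0,0,0,0,0,0,0]

```text
t: 24.0
tool_pos: [0.6138, 0.07, 0.0708]
tool_rot: [3.135, -0.204, 0.0]
contact_force: [1.1, 0.4, -0.1]
opening: 0.0097
```

Run:
```python
from fit import *
o,w=st();a=shot('scene','s15');o,w=st()
cv2.imwrite('pics/s15c.png',np.hstack([cv2.resize(a['frame'][160:220,250:320],None,fx=8,fy=8,interpolation=cv2.INTER_CUBIC)]))
```

```text
t 24.0 pos [0.6138 0.07   0.0708] yaw -0.1302 tilt [ 0. -0. -1.] F [ 1.1  0.4 -0.1] op 0.0097 q6 1.69
t 24.05 pos [0.6139 0.07   0.0709] yaw -0.1302 tilt [ 0. -0. -1.] F [ 2.  -0.3 -1.4] op 0.0093 q6 1.69
```

View pics/s15c.png

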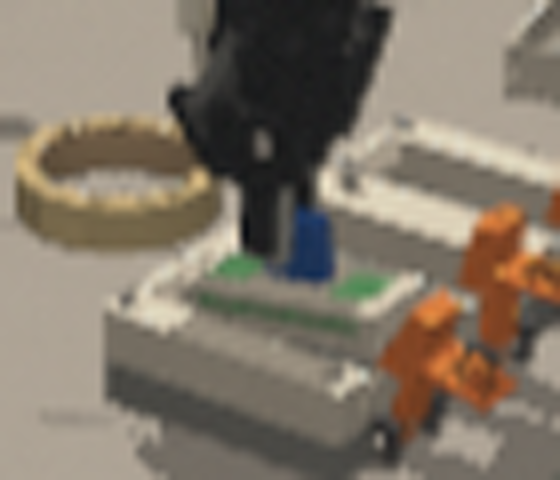

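>>> carry_out:
  series:
    - [0,0,-0.2,0,0,0,0]
    - [0,0,-0.2,0,0,0,0]
    - [0,0,-0.1,0,0,0,0]
    - [0,0,0,0,0,0,0]

```text
t: 24.45
tool_pos: [0.6151, 0.07, 0.0615]
tool_rot: [-3.135, 0.204, -0.003]
contact_force: [-2.5, 0.3, 14.0]
opening: 0.0097
```

>>> carry_out:
  series:
    - [0,0,-0.1,0,0,0,0]
    - [0,0,-0.1,0,0,0,0]
    - [0,0,0,0,0,0,0]

```text
t: 24.75
tool_pos: [0.6168, 0.0699, 0.0594]
tool_rot: [3.135, -0.203, 0.009]
contact_force: [-5.7, -0.7, 23.6]
opening: 0.0097
```

Run:
```python
from fit import *
a=shot('scene','s16');o,w=st()
cv2.imwrite('pics/s16c.png',np.hstack([cv2.resize(a['frame'][160:220,250:320],None,fx=8,fy=8,interpolation=cv2.INTER_CUBIC)]))
```

```text
t 24.8 pos [0.6168 0.0699 0.0594] yaw -0.1293 tilt [ 0.006 -0.001 -1.   ] F [-4.3 -0.9 23.1] op 0.0097 q6 1.69
```

View pics/s16c.png

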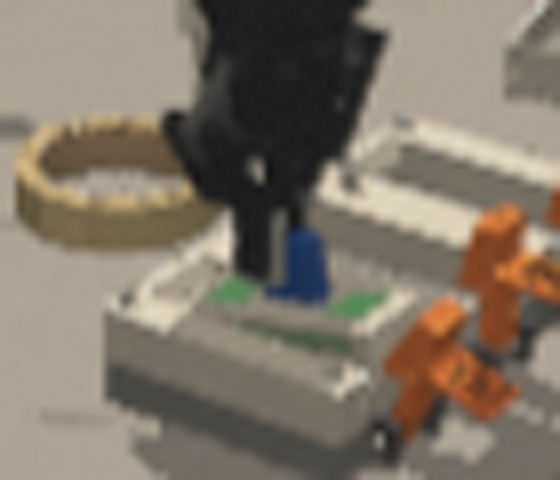

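>>> carry_out:
  series:
    - [-0.12,0.015,0,0,0,0,0]
    - [0,0,0,0,0,0,0]
    - [0,0,0,0,0,0,0]

```text
t: 25.1
tool_pos: [0.6166, 0.0698, 0.0596]
tool_rot: [3.135, -0.203, 0.021]
contact_force: [6.1, -1.4, 15.6]
opening: 0.0096
```

Run:
```python
from fit import *
a=shot('scene','s17');b=shot('top','t17');o,w=st()
cv2.imwrite('pics/s17c.png',np.hstack([cv2.resize(a['frame'][170:215,250:310],None,fx=8,fy=8,interpolation=cv2.INTER_CUBIC)]))
cv2.imwrite('pics/t17c.png',np.hstack([cv2.resize(b['frame'][160:235,280:380],None,fx=7,fy=7,interpolation=cv2.INTER_CUBIC)]))
```

```text
t 25.2 pos [0.6167 0.0698 0.0596] yaw -0.1297 tilt [ 0.014 -0.001 -1.   ] F [ 5.9 -2.  15.5] op 0.0096 q6 1.69
```

View pics/s17c.png

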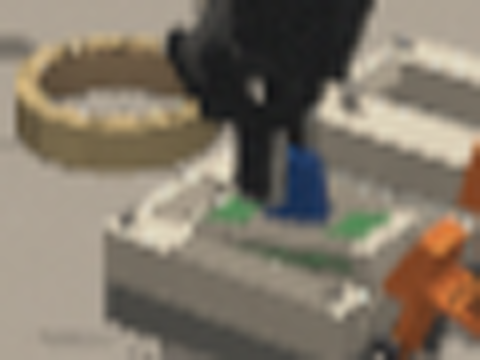

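View pics/t17c.png

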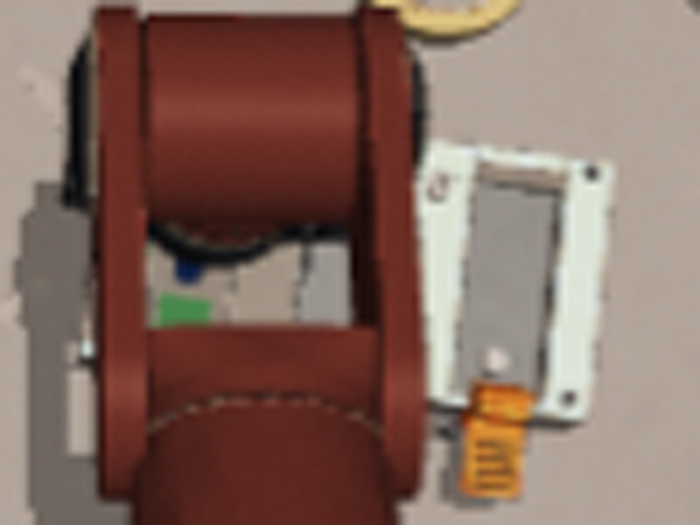

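>>> carry_out:
  series:
    - [0.05,0,0.05,0,0,0,0.35]
    - [0,0,0,0,0,0,0.35]
    - [0,0,0,0,0,0,0.35]
    - [0,0,0.6,0,0,0,0.35]
    - [0,0,1,0,0,0,0.35]
    - [0,0,0.4,0,0,0,0]
    - [0,0,0,0,0,0,0]
    - [0,0,0,0,0,0,0]

```text
t: 26.0
tool_pos: [0.6114, 0.0704, 0.1041]
tool_rot: [3.135, -0.204, -0.001]
contact_force: [-0.6, 0.1, -0.8]
opening: 0.0004
```

Run:
```python
from fit import *
a=shot('scene','s18');b=shot('top','t18');o,w=st()
go(.583,.0747,.065,-.129)
cv2.imwrite('pics/s18c.png',np.hstack([cv2.resize(a['frame'][170:215,250:310],None,fx=8,fy=8,interpolation=cv2.INTER_CUBIC)]))
```

```text
t 26.1 pos [0.6109 0.0704 0.1031] yaw -0.1302 tilt [-0.003  0.    -1.   ] F [ 0.7 -0.2  0.4] op -0.0002 q6 1.69
t 26.1 pos [0.6109 0.0704 0.1031] yaw -0.1302 tilt [-0.003  0.    -1.   ] F [ 0.7 -0.2  0.4] op -0.0002 q6 1.69
shift shares [-1.11  0.17 -1.52] turn 0.01
```

View pics/s18c.png

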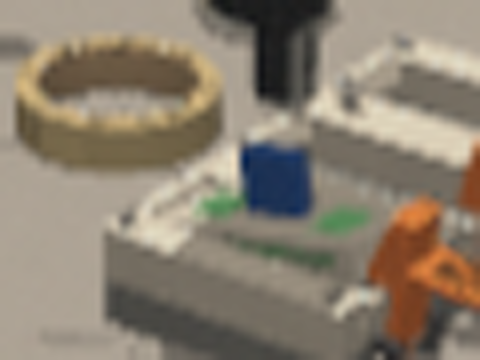

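>>> carry_out:
  series:
    - [-0.56,0.08,0,0,0,0,0]
    - [-0.55,0.09,0,0,0,0,0]
    - [0,0,-0.8,0,0,0,0]
    - [0,0,-0.8,0,0,0,0]
    - [0,0,-0.2,0,0,0,0]
    - [0,0,-0.2,0,0,0,0]
    - [0,0,-0.12,0,0,0,0]
    - [0,0,0,0,0,0,0]

```text
t: 26.9
tool_pos: [0.5845, 0.0746, 0.0518]
tool_rot: [-3.135, 0.204, -0.001]
contact_force: [0.1, -0.1, 0.1]
opening: 0.0
```

>>> carry_out:
  series:
    - [0,0,-0.12,0,0,0,0]
    - [0,0,-0.12,0,0,0,0]
    - [0,0,0,0,0,0,0]

```text
t: 27.2
tool_pos: [0.584, 0.0748, 0.0458]
tool_rot: [-3.135, 0.204, 0.001]
contact_force: [-2.3, 0.1, 2.3]
opening: 0.0001
```

Run:
```python
from fit import *
a=shot('scene','s19');o,w=st()
cv2.imwrite('pics/s19c.png',np.hstack([cv2.resize(a['frame'][160:215,250:320],None,fx=8,fy=8,interpolation=cv2.INTER_CUBIC)]))
```

```text
t 27.25 pos [0.584  0.0748 0.0458] yaw -0.1302 tilt [-0.  0. -1.] F [-3.8 -0.3  3.9] op 0.0002 q6 1.7
```

View pics/s19c.png

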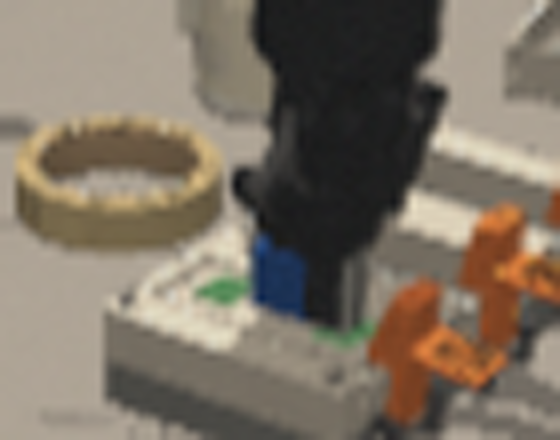

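>>> carry_out:
  series:
    - [0,0,-0.08,0,0,0,0]
    - [0,0,-0.08,0,0,0,0]
    - [0,0,0,0,0,0,0]

```text
t: 27.55
tool_pos: [0.5837, 0.0748, 0.044]
tool_rot: [3.135, -0.204, -0.004]
contact_force: [-13.3, 0.4, 17.2]
opening: 0.0001
```

>>> carry_out:
  series:
    - [0,0,-0.04,0,0,0,0]
    - [0,0,0,0,0,0,0]
    - [0,0,0,0,0,0,0]

```text
t: 27.85
tool_pos: [0.5837, 0.0748, 0.044]
tool_rot: [3.135, -0.204, -0.005]
contact_force: [-17.0, 0.1, 23.8]
opening: 0.0001
```

Run:
```python
from fit import *
a=shot('scene','s20');o,w=st()
cv2.imwrite('pics/s20c.png',np.hstack([cv2.resize(a['frame'][160:215,250:320],None,fx=8,fy=8,interpolation=cv2.INTER_CUBIC)]))
```

```text
t 27.9 pos [0.5837 0.0748 0.044 ] yaw -0.1299 tilt [-0.003 -0.    -1.   ] F [-15.7   0.7  23.6] op -0.0001 q6 1.7
```

View pics/s20c.png

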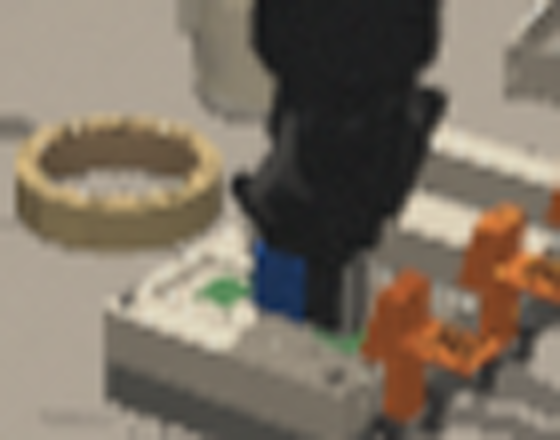

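>>> carry_out:
  series:
    - [0,0,0.5,0,0,0,0]
    - [0,0,1,0,0,0,0]
    - [0,0,1,0,0,0,0]
    - [0,0,0.8,0,0,0,0.6]
    - [-0.93,0.92,0,0,0,0.43,0.6]
    - [-0.93,0.92,0,0,0,0.43,0.6]
    - [-0.93,0.92,0,0,0,0.43,0.6]
    - [-0.93,0.92,0,0,0,0.43,0.6]
    - [-0.93,0.92,0,0,0,0.43,0.6]
    - [-0.93,0.92,0,0,0,0.43,0.6]
    - [-0.93,0.92,0,0,0,0.43,0.6]
    - [-0.93,0.92,0,0,0,0.43,0.6]

```text
t: 29.1
tool_pos: [0.3978, 0.2596, 0.1233]
tool_rot: [-3.123, -0.337, -0.003]
contact_force: [-0.3, 0.3, 0.7]
opening: 0.0511
```

>>> carry_out:
  series:
    - [0,0,0,0,0,0,0.6]
    - [0,0,0,0,0,0,0.6]

```text
t: 29.3
tool_pos: [0.3984, 0.259, 0.1232]
tool_rot: [3.123, 0.337, 0.003]
contact_force: [0.3, -0.5, 0.3]
opening: 0.051
```

Run:
```python
from fit import *
a=shot('scene','s21');b=shot('top','t21');o,w=st()
for x,y in((.4353,.387),(.3968,.2609)):
  for nm,ps in(('s',[a]),('t',[b])):
    v,r=fresh_fit(ps,x,y); print(nm,v.round(4),np.round(r,1))
go(.3968,.2594,.027,.213)
cv2.imwrite('pics/s21c.png',np.hstack([cv2.resize(a['frame'][150:290,230:360],None,fx=4,fy=4,interpolation=cv2.INTER_CUBIC),cv2.resize(b['frame'][160:300,290:360],None,fx=4,fy=4,interpolation=cv2.INTER_CUBIC)]))
```

```text
t 29.4 pos [0.399  0.2583 0.1233] yaw 0.2129 tilt [ 0.001  0.    -1.   ] F [-0.4  0.1 -0.6] op 0.0512 q6 1.78
s [0.4363 0.3865 0.3225] [ 0. -0.  0.  0.  0.  0.]
t [0.4348 0.388  0.2001] [-0.2  0.1 -0.   0.1 -0.2  0.1]
s [0.3982 0.2602 0.2043] [ 0.  -0.   0.1  0.   0.1 -0. ]
t [0.4349 0.3878 0.2018] [-0.1  0.   0.   0.1 -0.2  0.1]
t 29.4 pos [0.399  0.2583 0.1233] yaw 0.2129 tilt [ 0.001  0.    -1.   ] F [-0.4  0.1 -0.6] op 0.0512 q6 1.78
shift shares [-0.09  0.04 -3.85] turn 0.0
```

View pics/s21c.png

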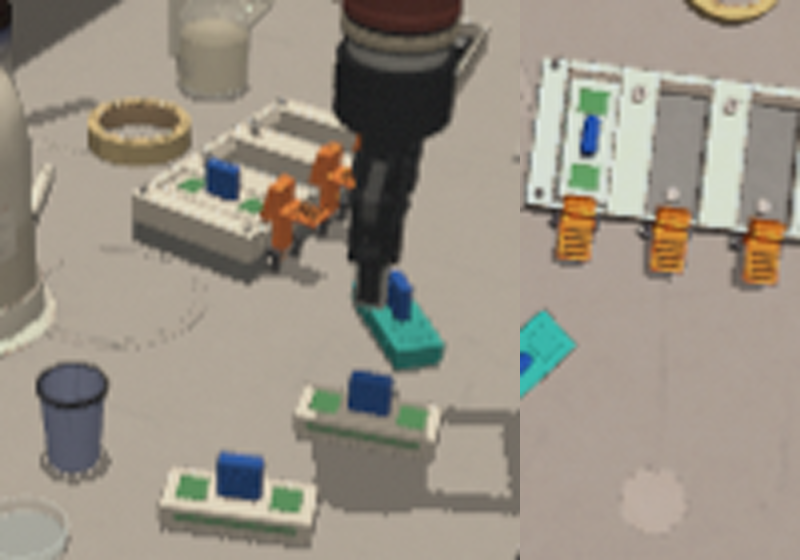

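>>> carry_out:
  series:
    - [-0.08,0.04,-1,0,0,0,0.6]
    - [0,0,-1,0,0,0,0.6]
    - [0,0,-1,0,0,0,0.6]
    - [0,0,-0.84,0,0,0,0.6]
    - [0,0,0,0,0,0,0.6]
    - [0,0,0,0,0,0,0.6]

```text
t: 30.0
tool_pos: [0.3968, 0.2591, 0.0272]
tool_rot: [3.124, 0.333, -0.001]
contact_force: [1.0, -1.0, -0.5]
opening: 0.0515
```

>>> carry_out:
  series:
    - [0,0,0,0,0,0,0]
    - [0,0,0,0,0,0,0]
    - [0,0,0,0,0,0,0]

```text
t: 30.3
tool_pos: [0.3973, 0.26, 0.0287]
tool_rot: [-3.123, -0.335, -0.004]
contact_force: [0.2, -0.6, 0.9]
opening: 0.0102
```

>>> carry_out:
  series:
    - [0,0,0.6,0,0,0,0]
    - [0,0,1,0,0,0,0]
    - [0,0,1,0,0,0,0]
    - [0,0,1.0,0,0,0,0]

```text
t: 30.7
tool_pos: [0.3959, 0.2596, 0.1182]
tool_rot: [-3.124, -0.335, -0.0]
contact_force: [0.4, -0.2, -0.7]
opening: 0.0102
```

Run:
```python
from fit import *
a=shot('scene','s22');b=shot('top','t22')
for nm,ps in(('s',[a]),('t',[b])):
    v,r=fresh_fit(ps,.611,.0727,.022); print(nm,v.round(4),np.round(r,1))
go(.6029,-.0044,.125,-.129)
```

```text
s [ 0.6143  0.069  -0.1409] [ 0.  -0.   0.3  0.4  0.   0.1]
t [ 0.6104  0.0721 -0.1413] [ 0.   0.  -0.   0.3  0.   0.1]
t 30.8 pos [0.3988 0.2609 0.1216] yaw 0.2141 tilt [ 0.008  0.004 -1.   ] F [ 1.1  0.7 -0.8] op 0.0101 q6 1.78
shift shares [  8.16 -10.61   0.14] turn -3.43
```

>>> carry_out:
  series:
    - [0.74,-0.96,0.02,0,0,-0.31,0]
    - [0.74,-0.96,0.02,0,0,-0.31,0]
    - [0.74,-0.96,0.02,0,0,-0.31,0]
    - [0.74,-0.96,0.02,0,0,-0.31,0]
    - [0.74,-0.96,0.02,0,0,-0.31,0]
    - [0.74,-0.96,0.02,0,0,-0.31,0]
    - [0.74,-0.96,0,0,0,-0.31,0]
    - [0.74,-0.96,0,0,0,-0.31,0]
    - [0.74,-0.96,0,0,0,-0.31,0]
    - [0.74,-0.96,0,0,0,-0.31,0]
    - [0.74,-0.96,0,0,0,-0.31,0]

```text
t: 31.9
tool_pos: [0.5995, -0.0053, 0.1183]
tool_rot: [-3.135, 0.202, 0.003]
contact_force: [-0.3, 0.6, -0.9]
opening: 0.01
```

>>> carry_out:
  series:
    - [0,0,0,0,0,0,0]
    - [0,0,0,0,0,0,0]
    - [0,0,0,0,0,0,0]

```text
t: 32.2
tool_pos: [0.5986, -0.0036, 0.1189]
tool_rot: [-3.135, 0.198, 0.003]
contact_force: [0.1, -0.0, -1.5]
opening: 0.0102
```

Run:
```python
from fit import *
a=shot('scene','s23');b=shot('top','t23')
go(.6025,-.004,.09,-.132)
o,w=st()
def near(p,col,X,n=1,r=30):
    e=proj(p,X); k=sorted(blobs(cmask(p,col),6),key=lambda k:np.hypot(*(k[2]-e)));return k[0][2]
zt=o['tool_pos'][2]-.027
for s in(-.031,.031):
    u=R2(w)@[s,0]+o['tool_pos'][:2]; X=[u[0],u[1],zt+.022]
    k=[near(p,'green',X) for p in (a,b)]
    print('label pred',np.round(X,4), k,tri([(a,k[0]),(b,k[1])]))
cv2.imwrite('pics/s23c.png',np.hstack([cv2.resize(a['frame'][150:230,240:340],None,fx=4,fy=4,interpolation=cv2.INTER_CUBIC),cv2.resize(b['frame'][160:240,280:380],None,fx=4,fy=4,interpolation=cv2.INTER_CUBIC)]))
```

```text
t 32.3 pos [ 0.5988 -0.0034  0.1195] yaw -0.1259 tilt [-0.001  0.    -1.   ] F [ 0.4 -0.1 -1. ] op 0.0103 q6 1.57
shift shares [ 0.15 -0.02 -1.18] turn -0.06
t 32.3 pos [ 0.5988 -0.0034  0.1195] yaw -0.1259 tilt [-0.001  0.    -1.   ] F [ 0.4 -0.1 -1. ] op 0.0103 q6 1.57
label pred [5.681e-01 5.000e-04 1.145e-01] [array([306.72222222, 175.22222222]), array([332.16666667, 205.11111111])] (array([ 0.56722817, -0.00111504,  0.11189646]), [np.float64(0.0016447728591131275), np.float64(0.0016447728591127855)])
label pred [ 0.6296 -0.0073  0.1145] [array([291.08333333, 170.75      ]), array([332.16666667, 205.11111111])] (array([0.5905483 , 0.0114126 , 0.12510253]), [np.float64(0.02881592487584725), np.float64(0.028815924875847106)])
```

View pics/s23c.png

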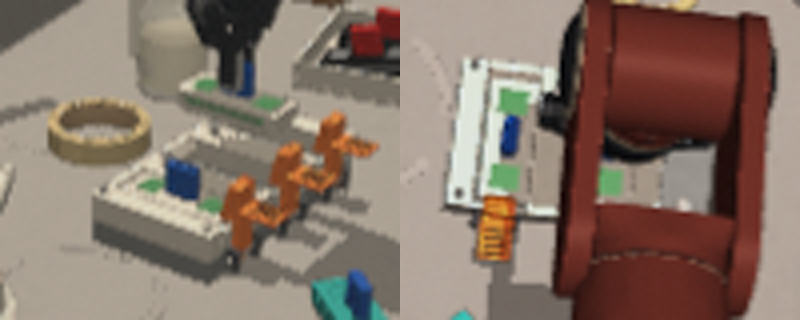

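>>> carry_out:
  series:
    - [0.18,0,-0.4,0,0,-0.05,0]
    - [0,0,-0.6,0,0,0,0]
    - [0,0,-0.4,0,0,0,0]
    - [0,0,-0.2,0,0,0,0]
    - [0,0,-0.2,0,0,0,0]
    - [0,0,0,0,0,0,0]

```text
t: 32.9
tool_pos: [0.6039, -0.0043, 0.0742]
tool_rot: [-3.135, 0.208, 0.001]
contact_force: [0.4, 0.5, -1.7]
opening: 0.0098
```

>>> carry_out:
  series:
    - [0,0,-0.15,0,0,0,0]
    - [0,0,-0.15,0,0,0,0]
    - [0,0,0,0,0,0,0]

```text
t: 33.2
tool_pos: [0.6043, -0.0042, 0.0673]
tool_rot: [-3.134, 0.208, -0.001]
contact_force: [2.0, 0.5, -2.5]
opening: 0.0103
```

Run:
```python
from fit import *
a=shot('scene','s24')
st()
cv2.imwrite('pics/s24c.png',np.hstack([cv2.resize(a['frame'][150:210,260:330],None,fx=8,fy=8,interpolation=cv2.INTER_CUBIC)]))
```

```text
t 33.25 pos [ 0.6043 -0.0043  0.0674] yaw -0.1322 tilt [ 0.  0. -1.] F [ 1.   0.4 -2.8] op 0.0105 q6 1.57
```

View pics/s24c.png

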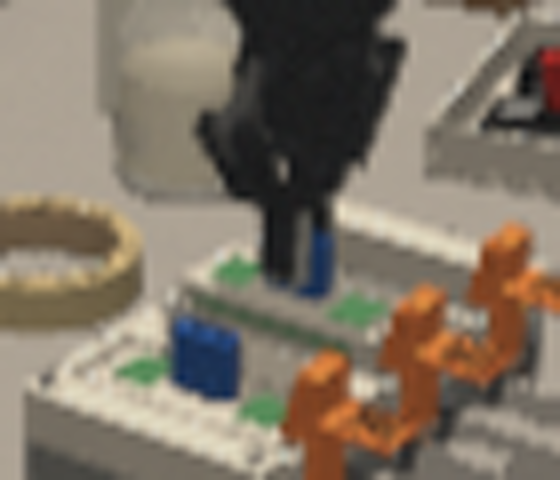

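>>> carry_out:
  series:
    - [0,0,-0.15,0,0,0,0]
    - [0,0,-0.15,0,0,0,0]
    - [0,0,0,0,0,0,0]

```text
t: 33.55
tool_pos: [0.6043, -0.0042, 0.0644]
tool_rot: [3.135, -0.207, -0.002]
contact_force: [-14.6, 2.3, 22.1]
opening: 0.0101
```

>>> carry_out:
  series:
    - [-0.04,0,-0.08,0,0,0,0]
    - [-0.04,0,-0.06,0,0,0,0]
    - [0,0,0,0,0,0,0]

```text
t: 33.85
tool_pos: [0.6041, -0.0043, 0.0638]
tool_rot: [3.135, -0.206, 0.004]
contact_force: [-17.6, 2.5, 31.6]
opening: 0.0102
```

Run:
```python
from fit import *
a=shot('scene','s25')
st()
cv2.imwrite('pics/s25c.png',np.hstack([cv2.resize(a['frame'][150:210,260:330],None,fx=8,fy=8,interpolation=cv2.INTER_CUBIC)]))
```

```text
t 33.9 pos [ 0.6041 -0.0042  0.0638] yaw -0.1316 tilt [ 0.003 -0.    -1.   ] F [-17.1   3.1  30.3] op 0.0102 q6 1.57
```

View pics/s25c.png

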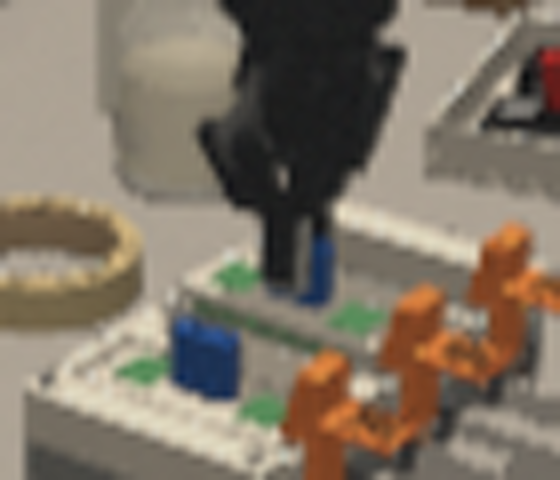

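>>> carry_out:
  series:
    - [0,0,0.3,0,0,0,0]
    - [-0.12,0.015,0.2,0,0,0,0]
    - [0,0,0,0,0,0,0]

```text
t: 34.2
tool_pos: [0.5994, -0.0041, 0.0696]
tool_rot: [3.134, -0.208, 0.002]
contact_force: [1.4, -0.7, 0.9]
opening: 0.0102
```

>>> carry_out:
  series:
    - [0,0,-0.2,0,0,0,0]
    - [0,0,-0.15,0,0,0,0]
    - [0,0,0,0,0,0,0]

```text
t: 34.5
tool_pos: [0.6, -0.0038, 0.0609]
tool_rot: [-3.134, 0.207, -0.003]
contact_force: [2.1, 2.5, 0.7]
opening: 0.0097
```

Run:
```python
from fit import *
a=shot('scene','s26')
st()
cv2.imwrite('pics/s26c.png',np.hstack([cv2.resize(a['frame'][150:210,260:330],None,fx=8,fy=8,interpolation=cv2.INTER_CUBIC)]))
```

```text
t 34.55 pos [ 0.5996 -0.0037  0.0602] yaw -0.1321 tilt [ 0.001  0.001 -1.   ] F [2.5 1.7 0.5] op 0.0103 q6 1.57
```

View pics/s26c.png

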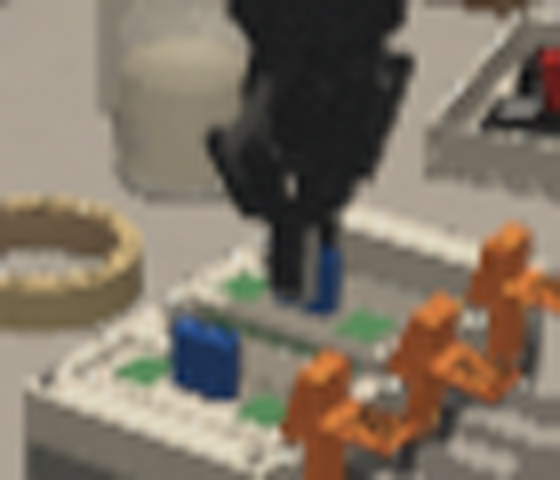

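>>> carry_out:
  series:
    - [0,0,-0.12,0,0,0,0]
    - [0,0,-0.08,0,0,0,0]
    - [0,0,0,0,0,0,0]

```text
t: 34.85
tool_pos: [0.5995, -0.0038, 0.0549]
tool_rot: [-3.134, 0.208, -0.001]
contact_force: [4.5, 3.1, -0.3]
opening: 0.0098
```

>>> carry_out:
  series:
    - [0,0,-0.08,0,0,0,0]
    - [0,0,-0.06,0,0,0,0]
    - [0,0,0,0,0,0,0]

```text
t: 35.15
tool_pos: [0.5994, -0.0038, 0.0516]
tool_rot: [-3.134, 0.207, -0.001]
contact_force: [4.6, 4.0, 2.0]
opening: 0.0098
```

Run:
```python
from fit import *
a=shot('scene','s27')
st()
cv2.imwrite('pics/s27c.png',np.hstack([cv2.resize(a['frame'][150:210,260:330],None,fx=8,fy=8,interpolation=cv2.INTER_CUBIC)]))
```

```text
t 35.2 pos [ 0.5993 -0.0038  0.0515] yaw -0.1321 tilt [ 0.001  0.    -1.   ] F [3.2 4.2 1.8] op 0.0103 q6 1.57
```

View pics/s27c.png

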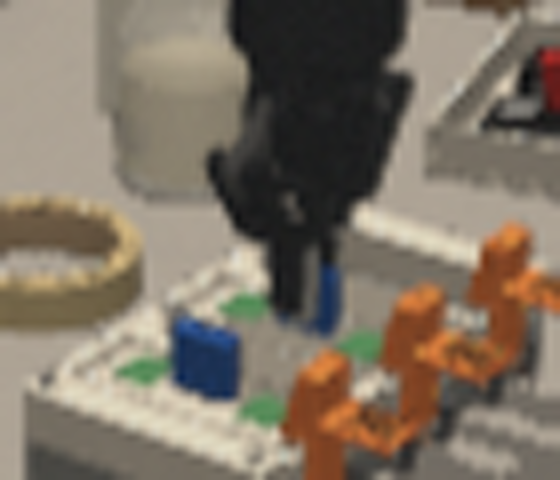

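>>> carry_out:
  series:
    - [0,0.04,-0.08,0,0,0,0]
    - [0,0,-0.06,0,0,0,0]
    - [0,0,0,0,0,0,0]

```text
t: 35.5
tool_pos: [0.5992, -0.0037, 0.0506]
tool_rot: [3.133, -0.207, -0.002]
contact_force: [-4.6, 1.1, 16.0]
opening: 0.0102
```

>>> carry_out:
  series:
    - [0,0,-0.08,0,0,0,0]
    - [0,0,0,0,0,0,0]

```text
t: 35.7
tool_pos: [0.5992, -0.0037, 0.0506]
tool_rot: [3.133, -0.207, -0.003]
contact_force: [-11.7, 1.6, 26.8]
opening: 0.01
```

>>> carry_out:
  series:
    - [0,0,0.2,0,0,0,0.35]
    - [0,0,0,0,0,0,0.35]
    - [0,0,0,0,0,0,0.35]
    - [0,0,0.6,0,0,0,0.35]
    - [0,0,1,0,0,0,0.35]
    - [0,0,0.9,0,0,0,0.35]
    - [0,0,0.5,0,0,0,0.6]

```text
t: 36.4
tool_pos: [0.6001, -0.0032, 0.1289]
tool_rot: [3.134, -0.207, 0.004]
contact_force: [0.5, 0.7, 0.2]
opening: 0.043
```

Run:
```python
from fit import *
a=shot('scene','s28');b=shot('top')
o,w=st()
v,r=fresh_fit([a,b],.4353,.387); print(v.round(4),np.round(r,1))
go(v[0],v[1]-.001,.12,v[2])
cv2.imwrite('pics/s28c.png',np.hstack([cv2.resize(a['frame'][150:210,260:330],None,fx=8,fy=8,interpolation=cv2.INTER_CUBIC)]))
```

```text
t 36.5 pos [ 0.6006 -0.0033  0.129 ] yaw -0.1323 tilt [ 0.004 -0.001 -1.   ] F [-0.1  0.3  0.4] op 0.0511 q6 1.57
[0.4615 0.3642 0.3358] [ 0.3  0.3  0.2  0.   0.  -0.   0.1 -0.4 -0.1 -0.1  0.   0.1]
t 36.5 pos [ 0.6006 -0.0033  0.129 ] yaw -0.1323 tilt [ 0.004 -0.001 -1.   ] F [-0.1  0.3  0.4] op 0.0511 q6 1.57
shift shares [-5.56 14.66 -0.36] turn 4.68
```

View pics/s28c.png

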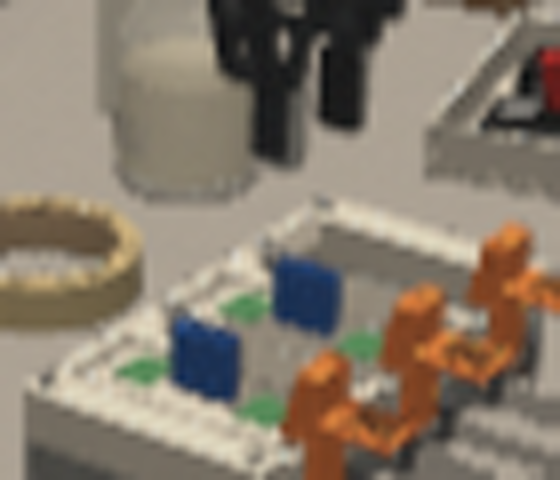

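>>> carry_out:
  series:
    - [-0.35,0.91,0,0,0,0.29,0.6]
    - [-0.35,0.91,0,0,0,0.29,0.6]
    - [-0.35,0.91,0,0,0,0.29,0.6]
    - [-0.35,0.91,0,0,0,0.29,0.6]
    - [-0.35,0.91,0,0,0,0.29,0.6]
    - [-0.35,0.91,0,0,0,0.29,0.6]
    - [-0.35,0.91,0,0,0,0.29,0.6]
    - [-0.35,0.91,0,0,0,0.29,0.6]

```text
t: 37.3
tool_pos: [0.5277, 0.1796, 0.1246]
tool_rot: [3.137, 0.158, -0.004]
contact_force: [0.4, -0.2, 1.4]
opening: 0.0513
```

>>> carry_out:
  series:
    - [-0.35,0.91,0,0,0,0.29,0.6]
    - [-0.35,0.91,0,0,0,0.29,0.6]
    - [-0.35,0.91,0,0,0,0.29,0.6]
    - [-0.35,0.91,0,0,0,0.29,0.6]
    - [-0.35,0.91,0,0,0,0.29,0.6]
    - [-0.35,0.91,0,0,0,0.29,0.6]
    - [-0.35,0.91,0,0,0,0.29,0.6]
    - [-0.35,0.91,0,0,0,0.29,0.6]
    - [0,0,0,0,0,0,0.6]
    - [0,0,0,0,0,0,0.6]

```text
t: 38.3
tool_pos: [0.4584, 0.3606, 0.1249]
tool_rot: [3.097, 0.52, -0.003]
contact_force: [0.6, -0.3, 0.2]
opening: 0.0513
```

Run:
```python
from fit import *
a=shot('scene','s29');b=shot('top','t29');o,w=st()
v,r=fresh_fit([a],.4615,.3642); print(v.round(4),np.round(r,1))
go(.4615,.3632,.027,.336)
for z,(x,y) in ((.022,(.611,.0727)),(.022,(.602,-.003))):
    for ps in([a],[b]): print(fresh_fit(ps,x,y,z)[0].round(4))
```

```text
t 38.4 pos [0.4591 0.3601 0.1254] yaw 0.3309 tilt [-0.001 -0.001 -1.   ] F [-0.3 -0.6  0.5] op 0.0514 q6 1.78
[0.4628 0.3636 0.3186] [ 0.  -0.   0.1  0.   0.1 -0. ]
t 38.4 pos [0.4591 0.3601 0.1254] yaw 0.3309 tilt [-0.001 -0.001 -1.   ] F [-0.3 -0.6  0.5] op 0.0514 q6 1.78
shift shares [ 0.1   0.13 -3.94] turn 0.05
[0.5256 0.1335 0.19  ]
[ 0.6104  0.0721 -0.1413]
[0.4912 0.1775 0.5954]
[ 0.5993 -0.0025 -0.1376]
```

>>> carry_out:
  series:
    - [0.1,0.13,-1,0,0,0.03,0.6]
    - [0,0,-1,0,0,0,0.6]
    - [0,0,-1,0,0,0,0.6]
    - [0,0,-0.93,0,0,0,0.6]
    - [0,0,0,0,0,0,0.6]
    - [0,0,0,0,0,0,0.6]

```text
t: 39.0
tool_pos: [0.4618, 0.3635, 0.028]
tool_rot: [3.098, 0.522, -0.001]
contact_force: [-0.1, -0.2, 0.4]
opening: 0.0514
```

>>> carry_out:
  series:
    - [0,0,0,0,0,0,0]
    - [0,0,0,0,0,0,0]
    - [0,0,0,0,0,0,0]

```text
t: 39.3
tool_pos: [0.4627, 0.3647, 0.0296]
tool_rot: [-3.097, -0.523, -0.004]
contact_force: [0.4, -2.2, 3.7]
opening: 0.01
```

>>> carry_out:
  series:
    - [0,0,0.6,0,0,0,0]
    - [0,0,1,0,0,0,0]
    - [0,0,1,0,0,0,0]
    - [0,0,1.0,0,0,0,0]
    - [0,0,0.2,0,0,0,0]
    - [0,0,0,0,0,0,0]

```text
t: 39.9
tool_pos: [0.4623, 0.3648, 0.1248]
tool_rot: [-3.096, -0.523, -0.005]
contact_force: [0.5, -0.0, -1.2]
opening: 0.0099
```

Run:
```python
from fit import *
go(.59,-.078,.125,-.133)
```

```text
t 39.9 pos [0.4623 0.3648 0.1248] yaw 0.3349 tilt [ 0.003  0.002 -1.   ] F [ 0.5 -0.  -1.2] op 0.0099 q6 1.78
shift shares [ 5.110e+00 -1.771e+01  1.000e-02] turn -4.68
```

>>> carry_out:
  series:
    - [0.28,-0.98,0.03,0,0,-0.26,0]
    - [0.28,-0.98,0.03,0,0,-0.26,0]
    - [0.28,-0.98,0.03,0,0,-0.26,0]
    - [0.28,-0.98,0.03,0,0,-0.26,0]
    - [0.28,-0.98,0.03,0,0,-0.26,0]
    - [0.28,-0.98,0.03,0,0,-0.26,0]
    - [0.28,-0.98,0.03,0,0,-0.26,0]
    - [0.28,-0.98,0.03,0,0,-0.26,0]
    - [0.28,-0.98,0,0,0,-0.26,0]

```text
t: 40.8
tool_pos: [0.5236, 0.1426, 0.127]
tool_rot: [3.137, 0.157, -0.005]
contact_force: [-0.0, -0.7, -0.2]
opening: 0.0099
```

>>> carry_out:
  series:
    - [0.28,-0.98,0,0,0,-0.26,0]
    - [0.28,-0.98,0,0,0,-0.26,0]
    - [0.28,-0.98,0,0,0,-0.26,0]
    - [0.28,-0.98,0,0,0,-0.26,0]
    - [0.28,-0.98,0,0,0,-0.26,0]
    - [0.28,-0.98,0,0,0,-0.26,0]
    - [0.28,-0.98,0,0,0,-0.26,0]
    - [0.28,-0.98,0,0,0,-0.26,0]
    - [0.28,-0.98,0,0,0,-0.26,0]
    - [0,0,0,0,0,0,0]
    - [0,0,0,0,0,0,0]
    - [0,0,0,0,0,0,0]

```text
t: 42.0
tool_pos: [0.5868, -0.0758, 0.1278]
tool_rot: [-3.134, 0.208, 0.003]
contact_force: [-0.9, 0.8, -0.2]
opening: 0.0098
```

Run:
```python
from fit import *
a=shot('scene','s30');b=shot('top','t30')
go(.59,-.078,.09,-.133)
o,w=st()
def near(p,col,X,n=1,r=30):
    e=proj(p,X); k=sorted(blobs(cmask(p,col),6),key=lambda k:np.hypot(*(k[2]-e)));return k[0][2]
zt=o['tool_pos'][2]-.027
for s in(-.031,):
    u=R2(w)@[s,0]+o['tool_pos'][:2]; X=[u[0],u[1],zt+.022]
    k=[near(p,'green',X) for p in (a,b)]
    print('label pred',np.round(X,4), k,tri([(a,k[0]),(b,k[1])]))
cv2.imwrite('pics/s30c.png',np.hstack([cv2.resize(a['frame'][150:230,240:340],None,fx=4,fy=4,interpolation=cv2.INTER_CUBIC),cv2.resize(b['frame'][160:240,280:380],None,fx=4,fy=4,interpolation=cv2.INTER_CUBIC)]))
```

```text
t 42.1 pos [ 0.5871 -0.0757  0.1284] yaw -0.1319 tilt [-0.001  0.    -1.   ] F [-0.1 -0.3 -1.1] op 0.0104 q6 1.45
shift shares [ 0.11 -0.09 -1.54] turn -0.01
t 42.1 pos [ 0.5871 -0.0757  0.1284] yaw -0.1319 tilt [-0.001  0.    -1.   ] F [-0.1 -0.3 -1.1] op 0.0104 q6 1.45
label pred [ 0.5564 -0.0716  0.1234] [array([318.5       , 166.28571429]), array([357.5, 209.5])] (array([ 0.55468238, -0.07760956,  0.11775814]), [np.float64(0.0037338379902788848), np.float64(0.0037338379902787855)])
```

View pics/s30c.png

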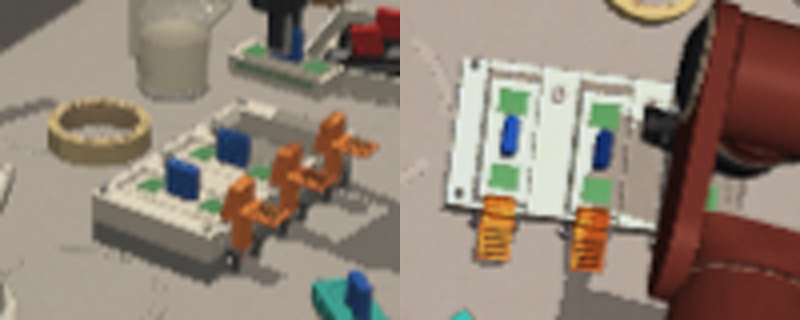

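>>> carry_out:
  series:
    - [0.08,-0.08,-0.6,0,0,0,0]
    - [0,0,-0.7,0,0,0,0]
    - [0,0,-0.5,0,0,0,0]
    - [0,0,-0.2,0,0,0,0]
    - [0,0,-0.2,0,0,0,0]
    - [0,0,0,0,0,0,0]

```text
t: 42.7
tool_pos: [0.5898, -0.0787, 0.0737]
tool_rot: [-3.135, 0.209, -0.0]
contact_force: [1.3, 1.1, -0.2]
opening: 0.0099
```

>>> carry_out:
  series:
    - [0,0,-0.12,0,0,0,0]
    - [0,0,-0.12,0,0,0,0]
    - [0,0,0,0,0,0,0]

```text
t: 43.0
tool_pos: [0.591, -0.079, 0.0705]
tool_rot: [3.134, -0.209, 0.004]
contact_force: [-0.5, 1.1, 6.3]
opening: 0.0101
```

Run:
```python
from fit import *
a=shot('scene','s31')
st()
cv2.imwrite('pics/s31c.png',np.hstack([cv2.resize(a['frame'][150:210,270:340],None,fx=8,fy=8,interpolation=cv2.INTER_CUBIC)]))
```

```text
t 43.05 pos [ 0.591  -0.079   0.0705] yaw -0.133 tilt [ 0.003 -0.001 -1.   ] F [-0.8  0.6  6.6] op 0.0099 q6 1.45
```

View pics/s31c.png

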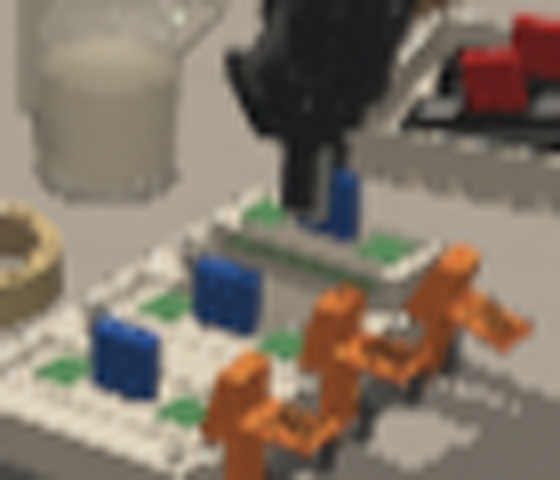

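>>> carry_out:
  series:
    - [0.08,-0.01,0,0,0,0,0]
    - [0,0,-0.1,0,0,0,0]
    - [0,0,0,0,0,0,0]

```text
t: 43.35
tool_pos: [0.5924, -0.0792, 0.0703]
tool_rot: [3.134, -0.208, -0.0]
contact_force: [-9.5, 4.1, 19.9]
opening: 0.0099
```

>>> carry_out:
  series:
    - [0,0,-0.12,0,0,0,0]
    - [0,0,0,0,0,0,0]

```text
t: 43.55
tool_pos: [0.5926, -0.0791, 0.0701]
tool_rot: [3.134, -0.208, -0.002]
contact_force: [-17.4, 5.5, 33.1]
opening: 0.0099
```

Run:
```python
from fit import *
a=shot('scene','s32')
st()
cv2.imwrite('pics/s32c.png',np.hstack([cv2.resize(a['frame'][150:210,270:340],None,fx=8,fy=8,interpolation=cv2.INTER_CUBIC)]))
```

```text
t 43.6 pos [ 0.5926 -0.0791  0.0701] yaw -0.1326 tilt [-0.001 -0.001 -1.   ] F [-17.5   5.9  34. ] op 0.01 q6 1.45
```

View pics/s32c.png

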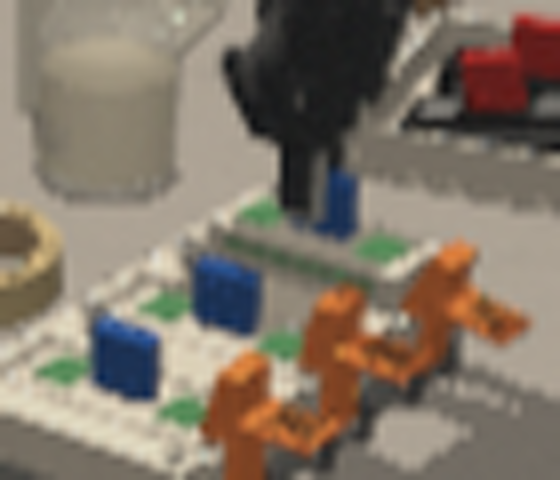

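>>> carry_out:
  series:
    - [0,0,0.3,0,0,0,0]
    - [0.1,0.05,0.2,0,0,0,0]
    - [0,0,0,0,0,0,0]

```text
t: 43.9
tool_pos: [0.595, -0.0778, 0.0759]
tool_rot: [3.134, -0.209, 0.003]
contact_force: [1.4, -0.8, -1.0]
opening: 0.0097
```

Run:
```python
from fit import *
a=shot('scene','s33');b=shot('top','t33')
st()
cv2.imwrite('pics/s33c.png',np.hstack([cv2.resize(a['frame'][150:210,270:340],None,fx=6,fy=6,interpolation=cv2.INTER_CUBIC),cv2.resize(b['frame'][170:230,320:380],None,fx=6,fy=6,interpolation=cv2.INTER_CUBIC)]))
```

```text
t 44.0 pos [ 0.594  -0.0777  0.0745] yaw -0.1331 tilt [-0.001  0.    -1.   ] F [ 0.8  0.4 -0.4] op 0.0095 q6 1.45
```

View pics/s33c.png

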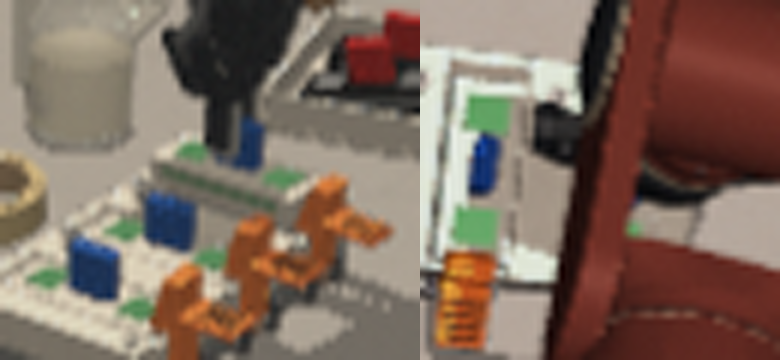

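Run:
```python
from fit import *
a=shot('scene');o,w=st()
zt=o['tool_pos'][2]-.0286
g=blobs(cmask(a,'green'),4)
e=proj(a,[o['tool_pos'][0],o['tool_pos'][1],zt+.022])
def show(x,y,z):
    e=proj(a,[x,y,z+.022]); k=sorted(g,key=lambda k:np.hypot(*(k[2]-e)))[:2]
    P=[onz(a,q[2],z+.022)[:2] for q in k]; print([q[1] for q in k],np.round(P,4).tolist(),'mid',np.mean(P,0).round(4))
show(.6125,.0700,.022); show(.6,-.0037,.022); show(o['tool_pos'][0],o['tool_pos'][1],zt)
```

```text
t 44.05 pos [ 0.5938 -0.0777  0.0742] yaw -0.1332 tilt [-0.001  0.    -1.   ] F [ 1.1 -0.2 -0.6] op 0.0096 q6 1.45
[np.int32(12), np.int32(14)] [[0.5835, 0.0736], [0.6426, 0.067]] mid [0.6131 0.0703]
[np.int32(10), np.int32(13)] [[0.572, 0.0007], [0.6309, -0.0075]] mid [ 0.6014 -0.0034]
[np.int32(11), np.int32(15)] [[0.6201, -0.0777], [0.5585, -0.0703]] mid [ 0.5893 -0.074 ]
```

>>> carry_out:
  series:
    - [0,0,-0.15,0,0,0,0]
    - [0,0,-0.15,0,0,0,0]
    - [0,0,0,0,0,0,0]

```text
t: 44.35
tool_pos: [0.5934, -0.0776, 0.0661]
tool_rot: [-3.134, 0.209, 0.003]
contact_force: [2.0, -0.7, -2.5]
opening: 0.0099
```

>>> carry_out:
  series:
    - [0,0,-0.1,0,0,0,0]
    - [0,0,0,0,0,0,0]

```text
t: 44.55
tool_pos: [0.5942, -0.0777, 0.0648]
tool_rot: [-3.135, 0.209, 0.0]
contact_force: [2.1, -0.2, -0.8]
opening: 0.0099
```

Past the earlier block. Continue.

>>> carry_out:
  series:
    - [0,0,-0.12,0,0,0,0]
    - [0,0,-0.08,0,0,0,0]
    - [0,0,0,0,0,0,0]

```text
t: 44.85
tool_pos: [0.5942, -0.0778, 0.0599]
tool_rot: [3.135, -0.209, 0.0]
contact_force: [2.0, 0.1, 0.2]
opening: 0.0099
```

>>> carry_out:
  series:
    - [0,0,-0.12,0,0,0,0]
    - [0,0,0,0,0,0,0]

```text
t: 45.05
tool_pos: [0.5942, -0.0778, 0.057]
tool_rot: [3.135, -0.209, 0.0]
contact_force: [1.8, 0.0, 0.7]
opening: 0.0096
```

Run:
```python
from fit import *
a=shot('scene','s34')
st()
cv2.imwrite('pics/s34c.png',np.hstack([cv2.resize(a['frame'][150:210,270:340],None,fx=8,fy=8,interpolation=cv2.INTER_CUBIC)]))
```

```text
t 45.1 pos [ 0.5942 -0.0778  0.057 ] yaw -0.1332 tilt [ 0. -0. -1.] F [ 2.  -0.2  0.2] op 0.01 q6 1.45
```

View pics/s34c.png

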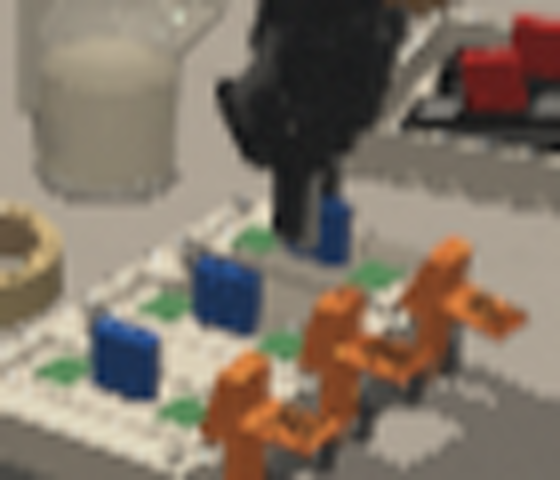

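>>> carry_out:
  series:
    - [0,0,-0.1,0,0,0,0]
    - [0,0,-0.08,0,0,0,0]
    - [0,0,0,0,0,0,0]

```text
t: 45.4
tool_pos: [0.5942, -0.0777, 0.0523]
tool_rot: [3.135, -0.209, 0.0]
contact_force: [1.9, 0.1, 1.4]
opening: 0.0101
```

>>> carry_out:
  series:
    - [0,0,-0.08,0,0,0,0]
    - [0,0,-0.06,0,0,0,0]
    - [0,0,0,0,0,0,0]

```text
t: 45.7
tool_pos: [0.5943, -0.0778, 0.0517]
tool_rot: [3.135, -0.209, -0.002]
contact_force: [-6.1, 0.6, 15.2]
opening: 0.0098
```

Run:
```python
from fit import *
a=shot('scene','s35')
st()
cv2.imwrite('pics/s35c.png',np.hstack([cv2.resize(a['frame'][150:210,270:340],None,fx=8,fy=8,interpolation=cv2.INTER_CUBIC)]))
```

```text
t 45.75 pos [ 0.5942 -0.0778  0.0516] yaw -0.133 tilt [-0.001  0.    -1.   ] F [-5.9  1.4 14.7] op 0.0096 q6 1.45
```

View pics/s35c.png

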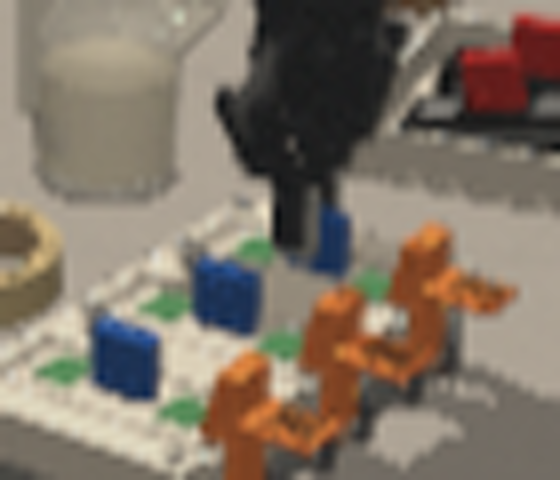

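>>> carry_out:
  series:
    - [0,0,-0.08,0,0,0,0]
    - [0,0,0,0,0,0,0]
    - [0,0,0.2,0,0,0,0.35]
    - [0,0,0,0,0,0,0.35]
    - [0,0,0,0,0,0,0.35]
    - [0,0,0.6,0,0,0,0.35]
    - [0,0,1,0,0,0,0.35]
    - [0,0,0.9,0,0,0,0.35]
    - [0,0,0.5,0,0,0,0.6]
    - [0,0,0,0,0,0,0.6]

```text
t: 46.75
tool_pos: [0.5957, -0.0782, 0.1299]
tool_rot: [3.134, -0.209, 0.007]
contact_force: [-0.1, -0.9, -0.2]
opening: 0.0515
```

Run:
```python
from fit import *
a=shot('scene','s36');b=shot('top','t36')
st()
for p in(a,b):
    marks(p,'keybar_mid',.02)
cv2.imwrite('pics/s36c.png',np.hstack([cv2.resize(a['frame'][150:220,270:380],None,fx=7,fy=7,interpolation=cv2.INTER_CUBIC)]))
cv2.imwrite('pics/t36c.png',np.hstack([cv2.resize(b['frame'][165:265,280:460],None,fx=4,fy=4,interpolation=cv2.INTER_CUBIC)]))
```

```text
t 46.85 pos [ 0.5938 -0.0777  0.1266] yaw -0.1332 tilt [-0.001  0.    -1.   ] F [-0.6 -0.4  0.2] op 0.0514 q6 1.45
keybar_mid 0.52 [369.5 175.8] [ 0.427  -0.2985  0.02  ]
keybar_mid 0.57 [444.4 196. ] [ 0.6065 -0.3905  0.02  ]
```

View pics/s36c.png

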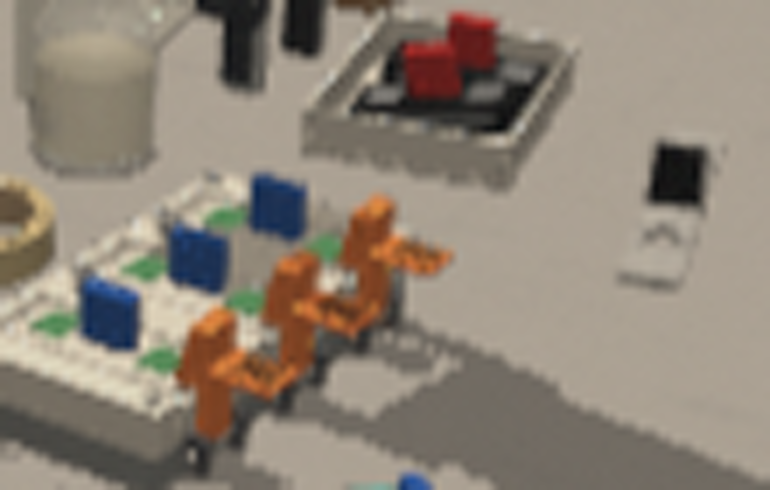

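View pics/t36c.png

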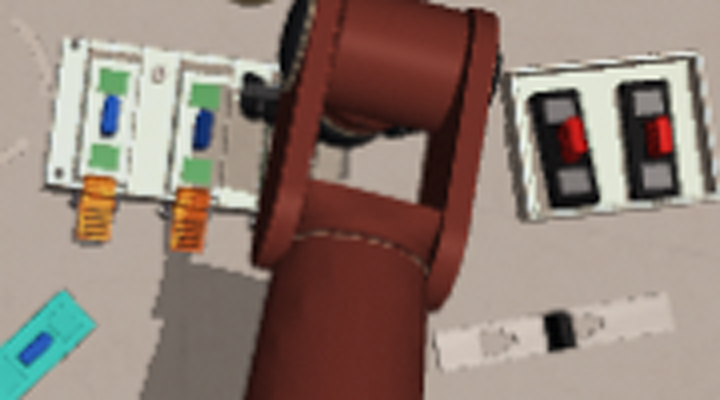

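Run:
```python
from fit import *
a=shot('scene','s37');b=shot('top','t37')
cc=[]
for p in(a,b):
    H=hsv(p); m=(H[...,2]<55)
    e=proj(p,[.435,-.30,.02]); bl=[k for k in blobs(m,8) if np.hypot(*(k[2]-e))<40 and k[1]<300]
    for k in bl: print(k[1],k[2].round(1),onz(p,k[2],.023)[:2].round(4))
    k=min(bl,key=lambda k:np.hypot(*(k[2]-e))); cc.append((p,k[2]))
for yaw in(.17,):
  for sel in([cc[0]],[cc[1]],cc):
    s=least_squares(lambda v: np.concatenate([hullc(boxhull(p,v[0],v[1],yaw,.03,.012,.006,.040))-c for p,c in sel]),[.435,-.3]); print(s.x.round(4),s.fun.round(2))
cv2.imwrite('pics/bar2.png',cv2.resize(b['frame'][230:265,380:460],None,fx=9,fy=9,interpolation=cv2.INTER_CUBIC))
```

```text
8 [337.4 160.5] [ 0.5891 -0.3694]
71 [335.7 164.9] [ 0.579  -0.3228]
51 [366.1 174.8] [ 0.4401 -0.2945]
14 [387.8 226.8] [ 0.5046 -0.1944]
52 [419.2 247.4] [ 0.4365 -0.2964]
[ 0.435 -0.3  ] [ 1.65 -0.26]
[ 0.4367 -0.2974] [ 0.38 -0.03]
[ 0.4369 -0.2947] [ 0.78  0.14 -0.46 -0.09]
```

View pics/bar2.png

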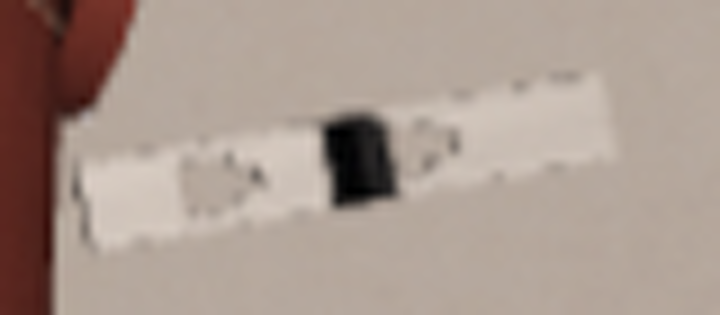

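```bash
sed -i 's/np.array(P,np.float32)/np.array(P,np.float32)/; s/least_squares(res,\[x0,y0,yaw\])/least_squares(res,[x0,y0,yaw],diff_step=1e-3)/' fit.py
python3 - <<'E'
from fit import *
a=shot('scene');b=shot('top')
cc=[(a,np.array([366.1,174.8])),(b,np.array([419.2,247.4]))]
f=lambda c:onz(b,(np.array(c)+.5)/9-.5+[380,230],.006)[:2]
C=[f(c) for c in((80,163),(98,248),(600,75),(613,155))]; print(np.round(C,4),np.mean(C,0).round(4))
d=(C[0]+C[1]-C[2]-C[3])/2; yaw=np.arctan2(-d[0],d[1]); print('yaw',yaw,np.linalg.norm(d))
for sel in([cc[0]],[cc[1]],cc):
    s=least_squares(lambda v: np.concatenate([hullc(boxhull(p,v[0],v[1],yaw,.03,.012,.006,.040))-c for p,c in sel]),[.437,-.297],diff_step=1e-3); print(s.x.round(4),s.fun.round(2))
for ps in([a],[b]):
    for x,y in((.6125,.07),(.602,-.003)): print(fresh_fit(ps,x,y,.022)[0].round(4))
go(.437,-.2975,.12,yaw)
E
```

```text
[[ 0.437  -0.1986]
 [ 0.406  -0.2043]
 [ 0.4676 -0.3951]
 [ 0.4381 -0.3987]] [ 0.4372 -0.2992]
yaw 0.15905119330222883 0.19794032680150242
[ 0.4399 -0.2942] [-0. -0.]
[ 0.4365 -0.2963] [-0. -0.]
[ 0.438  -0.2958] [ 0.58 -0.05 -0.17 -0.45]
[ 0.6143  0.0689 -0.1408]
[ 0.6015 -0.0046 -0.1712]
[ 0.6104  0.0721 -0.1414]
[ 0.5992 -0.0026 -0.1251]
t 47.15 pos [ 0.5935 -0.0776  0.1259] yaw -0.1332 tilt [-0.002  0.    -1.   ] F [0.7 0.2 0.9] op 0.051 q6 1.45
shift shares [-6.26 -8.8  -0.24] turn 2.92
```

>>> carry_out:
  series:
    - [-0.63,-0.88,0,0,0,0.29,0.6]
    - [-0.63,-0.88,0,0,0,0.29,0.6]
    - [-0.63,-0.88,0,0,0,0.29,0.6]
    - [-0.63,-0.88,0,0,0,0.29,0.6]
    - [-0.63,-0.88,0,0,0,0.29,0.6]
    - [-0.63,-0.88,0,0,0,0.29,0.6]
    - [-0.63,-0.88,0,0,0,0.29,0.6]
    - [-0.63,-0.88,0,0,0,0.29,0.6]
    - [-0.63,-0.88,0,0,0,0.29,0.6]
    - [-0.63,-0.88,0,0,0,0.29,0.6]
    - [0,0,0,0,0,0,0.6]
    - [0,0,0,0,0,0,0.6]

```text
t: 48.35
tool_pos: [0.4364, -0.2978, 0.1267]
tool_rot: [-3.131, -0.243, 0.0]
contact_force: [0.6, 1.5, 0.1]
opening: 0.0513
```

Run:
```python
from fit import *
a=shot('scene','s38');b=shot('top','t38')
go(.4375,-.2975,.011,.16)
cv2.imwrite('pics/s38c.png',cv2.resize(a['frame'][130:220,270:390],None,fx=6,fy=6,interpolation=cv2.INTER_CUBIC))
cv2.imwrite('pics/d38.png',cv2.resize(b['frame'][165:240,285:375],None,fx=8,fy=8,interpolation=cv2.INTER_CUBIC))
```

```text
t 48.45 pos [ 0.4369 -0.2971  0.1268] yaw 0.1571 tilt [-0.     0.001 -1.   ] F [ 0.5 -0.   1.2] op 0.0512 q6 0.68
shift shares [ 0.02 -0.02 -4.63] turn 0.03
```

View pics/s38c.png

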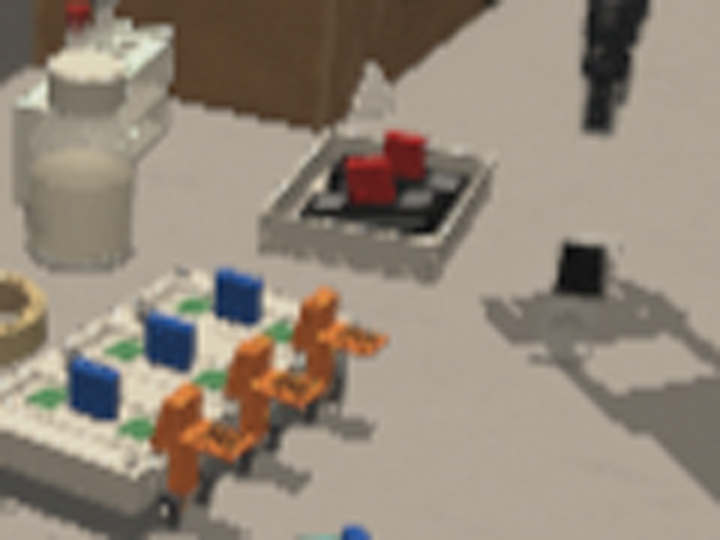

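View pics/d38.png

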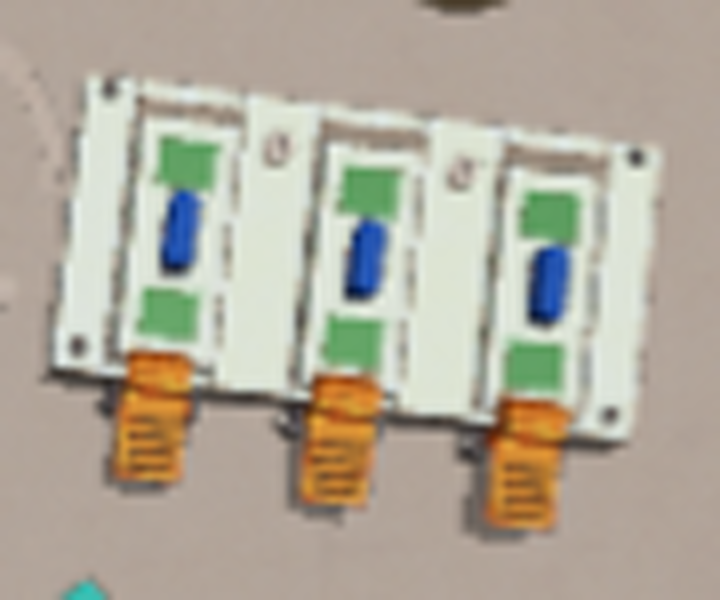

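>>> carry_out:
  series:
    - [0.02,-0.02,-1,0,0,0.03,0.6]
    - [0,0,-1,0,0,0,0.6]
    - [0,0,-1,0,0,0,0.6]
    - [0,0,-1,0,0,0,0.6]
    - [0,0,-0.6,0,0,0,0.6]
    - [0,0,0,0,0,0,0.6]
    - [0,0,0,0,0,0,0]
    - [0,0,0,0,0,0,0]
    - [0,0,0,0,0,0,0]
    - [0,0,0,0,0,0,0]
  grip_force: 110

```text
t: 49.45
tool_pos: [0.4383, -0.2991, 0.014]
tool_rot: [3.13, 0.251, 0.003]
contact_force: [-0.4, 1.4, 5.6]
opening: 0.0103
```

Run:
```python
from fit import *
a=shot('scene','s39');b=shot('top','t39')
st()
for nm,p in(('s',a),('t',b)):
    for x,y in((.6125,.07),(.602,-.003),(.591,-.078)): print(nm,fresh_fit([p],x,y,.022)[0].round(4))
cv2.imwrite('pics/s39c.png',cv2.resize(a['frame'][165:210,250:320],None,fx=11,fy=11,interpolation=cv2.INTER_CUBIC))
cv2.imwrite('pics/d39.png',cv2.resize(b['frame'][172:197,308:353],None,fx=16,fy=16,interpolation=cv2.INTER_CUBIC))
```

```text
t 49.55 pos [ 0.4383 -0.2992  0.0141] yaw 0.1597 tilt [ 0.002 -0.002 -1.   ] F [0.5 1.7 5.5] op 0.0099 q6 0.67
s [ 0.6143  0.0689 -0.1408]
s [ 0.6018 -0.0048 -0.1666]
s [ 0.5909 -0.0753 -0.9931]
t [ 0.6104  0.0721 -0.1414]
t [ 0.5993 -0.0025 -0.1376]
t [ 0.5884 -0.0761 -0.1328]
```

View pics/s39c.png

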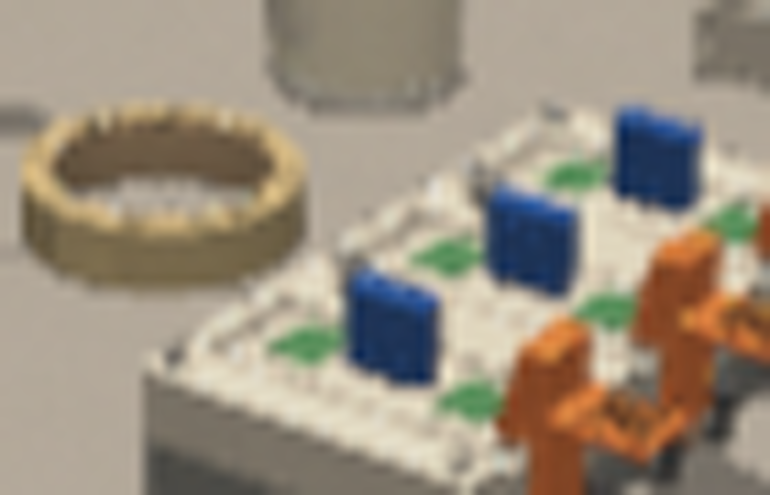

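View pics/d39.png

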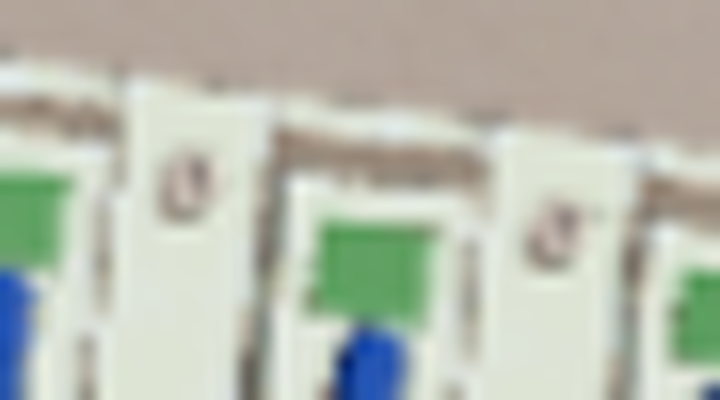

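Run:
```python
from fit import *
b=shot('top');a=shot('scene')
f=lambda c,z:onz(b,(np.array(c)+.5)/16-.5+[308,172],z)[:2]
S=[f((187,185),.058),f((552,237),.058)]
m=(S[0]+S[1])/2; d=S[0]-S[1]; print('top screws',np.round(S,4),m.round(4),np.arctan2(-d[0],d[1]),np.linalg.norm(d))
g=lambda c,z:onz(a,(np.array(c)+.5)/11-.5+[250,165],z)[:2]
T=[g((352,257),.056),g((482,178),.056)]
m2=(T[0]+T[1])/2; d=T[0]-T[1]; print('scene screws',np.round(T,4),m2.round(4),np.arctan2(-d[0],d[1]),np.linalg.norm(d))
for yaw in(-.13,-.14):
  print('from slot2 top',(np.array([.5993,-.0025])+R2(yaw)@[.042,0]).round(4),'avg',(np.array([.6005,-.0037])+R2(yaw)@[.042,0]).round(4))
st()
```

```text
top screws [[ 0.6438  0.0321]
 [ 0.6331 -0.0413]] [ 0.6384 -0.0046] -0.144454317957408 0.07424140686307677
scene screws [[ 0.6484  0.029 ]
 [ 0.6375 -0.042 ]] [ 0.643  -0.0065] -0.15149444694608746 0.0719058191145047
from slot2 top [ 0.6409 -0.0079] avg [ 0.6421 -0.0091]
from slot2 top [ 0.6409 -0.0084] avg [ 0.6421 -0.0096]
t 49.65 pos [ 0.4383 -0.2992  0.014 ] yaw 0.1597 tilt [ 0.002 -0.002 -1.   ] F [-1.4  1.5  7.1] op 0.0104 q6 0.67
```

>>> carry_out:
  series:
    - [0,0,0.5,0,0,0,0]
    - [0,0,1,0,0,0,0]
    - [0,0,1,0,0,0,0]
    - [0,0,1,0,0,0,0]
    - [0,0,1,0,0,0,0]
    - [0,0,0.3,0,0,0,0]
    - [0,0,0,0,0,0,0]

```text
t: 50.35
tool_pos: [0.4378, -0.2988, 0.1336]
tool_rot: [3.129, 0.25, 0.003]
contact_force: [0.3, 0.6, -2.2]
opening: 0.01
```

Run:
```python
from fit import *
a=shot('scene','s40');b=shot('top','t40')
go(.639,-.0253,.13,-.137)
cv2.imwrite('pics/s40c.png',cv2.resize(a['frame'][110:220,270:390],None,fx=5,fy=5,interpolation=cv2.INTER_CUBIC))
```

```text
t 50.45 pos [ 0.4365 -0.2977  0.1308] yaw 0.1597 tilt [-0.001  0.001 -1.   ] F [ 0.   0.7 -1.9] op 0.0101 q6 0.67
shift shares [ 8.1  10.9  -0.03] turn -2.97
```

View pics/s40c.png

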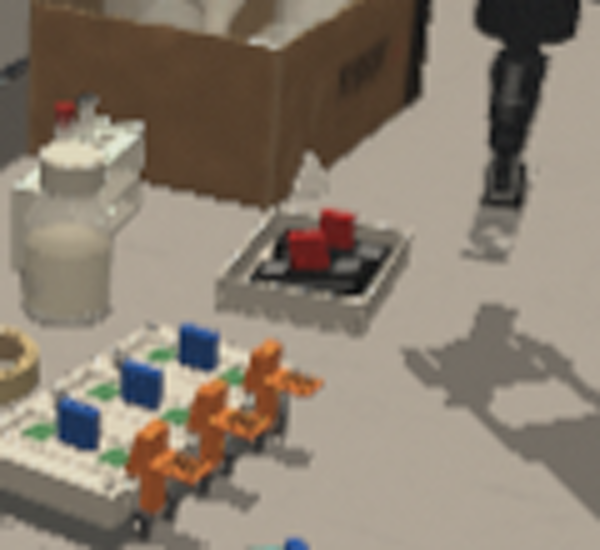

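>>> carry_out:
  series:
    - [0.67,0.91,0,0,0,-0.25,0]
    - [0.67,0.91,0,0,0,-0.25,0]
    - [0.67,0.91,0,0,0,-0.25,0]
    - [0.67,0.91,0,0,0,-0.25,0]
    - [0.67,0.91,0,0,0,-0.25,0]
    - [0.67,0.91,0,0,0,-0.25,0]
    - [0.67,0.91,0,0,0,-0.25,0]
    - [0.67,0.91,0,0,0,-0.25,0]
    - [0.67,0.91,0,0,0,-0.25,0]
    - [0.67,0.91,0,0,0,-0.25,0]
    - [0.67,0.91,0,0,0,-0.25,0]
    - [0.67,0.91,0,0,0,-0.22,0]

```text
t: 51.65
tool_pos: [0.6373, -0.024, 0.1292]
tool_rot: [-3.134, 0.217, 0.007]
contact_force: [0.4, 0.5, -2.0]
opening: 0.0099
```

>>> carry_out:
  series:
    - [0,0,-0.6,0,0,0,0]
    - [0,0,0,0,0,0,0]
    - [0,0,0,0,0,0,0]
    - [0,0,0,0,0,0,0]

```text
t: 52.05
tool_pos: [0.6374, -0.026, 0.1165]
tool_rot: [3.134, -0.217, -0.002]
contact_force: [0.4, -0.2, -1.6]
opening: 0.0099
```

Run:
```python
from fit import *
a=shot('scene','s41');b=shot('top','t41')
go(.639,-.0253,.09,-.137)
cv2.imwrite('pics/s41c.png',cv2.resize(a['frame'][145:205,255:335],None,fx=10,fy=10,interpolation=cv2.INTER_CUBIC))
cv2.imwrite('pics/t41c.png',cv2.resize(b['frame'][150:240,280:400],None,fx=6.5,fy=6.5,interpolation=cv2.INTER_CUBIC))
```

```text
t 52.15 pos [ 0.638  -0.026   0.1174] yaw -0.1382 tilt [ 0. -0. -1.] F [ 0.3  0.5 -1.4] op 0.01 q6 1.55
shift shares [ 0.04  0.03 -1.1 ] turn 0.01
```

View pics/s41c.png

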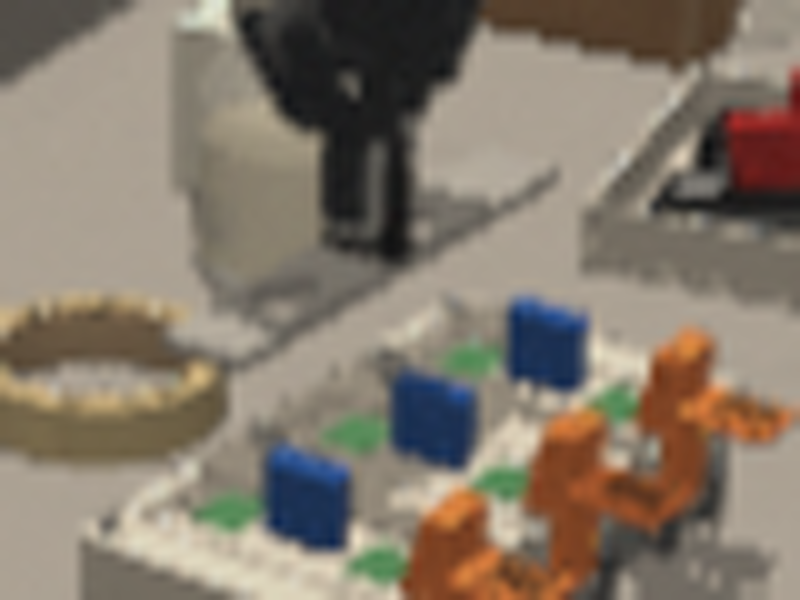

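View pics/t41c.png

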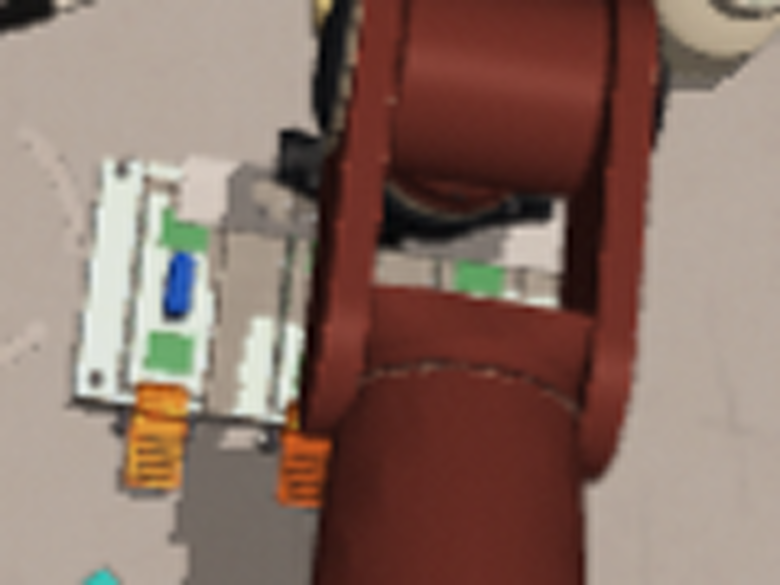

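Run:
```python
from fit import *
b=shot('top','t42');a=shot('scene');o,w=st()
I=b['frame'][165:205,300:375]
cv2.imwrite('pics/t42c.png',cv2.resize(b['frame'][165:200,295:375],None,fx=10,fy=10,interpolation=cv2.INTER_CUBIC))
c,s=np.cos(w),np.sin(w)
# expected: bar centre at TCP; print predicted pixels (crop coords x10 off 295,165) of corners
zt=o['tool_pos'][2]-.014
for nm,x,y,z in(('L far',.016,.1,.006),('L near',-.016,.1,.006),('R near',-.016,-.1,.006),('hole L',0,.0545,.006),('R near bot',-.016,-.1,0),('L near bot',-.016,.1,0)):
    q=o['tool_pos'][:2]+R2(w)@[x,y]; u=proj(b,[q[0],q[1],zt+z]); v=proj(a,[q[0],q[1],zt+z]); print(nm,((u-[295,165]+.5)*10-.5).round(0),((v-[255,145]+.5)*10-.5).round())
```

```text
t 52.25 pos [ 0.6382 -0.0259  0.1176] yaw -0.1381 tilt [ 0.001 -0.    -1.   ] F [-0.2 -0.2 -1.8] op 0.0101 q6 1.55
L far [136.  81.] [164. 329.]
L near [123. 182.] [241. 355.]
R near [760. 268.] [561. 164.]
hole L [275. 151.] [281. 295.]
R near bot [756. 271.] [560. 179.]
L near bot [122. 185.] [241. 371.]
```

View pics/t42c.png

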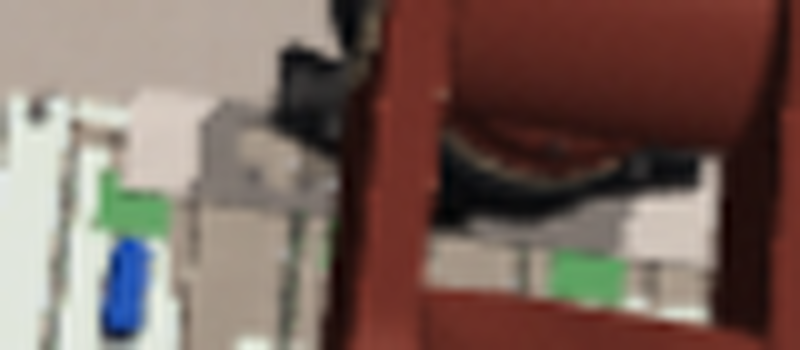

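>>> carry_out:
  series:
    - [0.02,0.07,-0.8,0,0,0,0]
    - [0,0,-0.6,0,0,0,0]
    - [0,0,-0.2,0,0,0,0]
    - [0,0,0,0,0,0,0]
    - [0,0,0,0,0,0,0]

```text
t: 52.75
tool_pos: [0.6389, -0.0236, 0.0774]
tool_rot: [3.134, -0.215, 0.001]
contact_force: [-0.3, 0.5, -1.2]
opening: 0.0103
```

Run:
```python
from fit import *
a=shot('scene','s43');b=shot('top','t43');o,w=st()
cv2.imwrite('pics/t43c.png',cv2.resize(b['frame'][165:200,295:375],None,fx=10,fy=10,interpolation=cv2.INTER_CUBIC))
cv2.imwrite('pics/s43c.png',cv2.resize(a['frame'][155:200,260:320],None,fx=12,fy=12,interpolation=cv2.INTER_CUBIC))
```

```text
t 52.85 pos [ 0.6394 -0.0236  0.0781] yaw -0.1372 tilt [ 0.002 -0.    -1.   ] F [-0.  -0.4 -2.6] op 0.0098 q6 1.55
```

View pics/t43c.png

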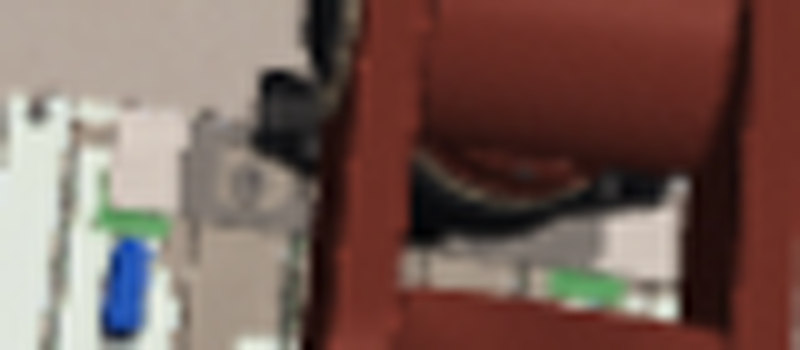

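View pics/s43c.png

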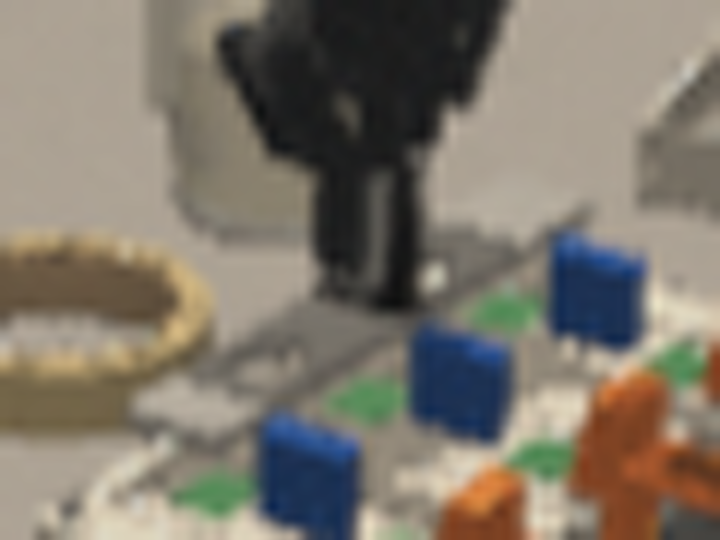

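>>> carry_out:
  series:
    - [0,0,-0.2,0,0,0,0]
    - [0,0,-0.2,0,0,0,0]
    - [0,0,0,0,0,0,0]

```text
t: 53.15
tool_pos: [0.6379, -0.0234, 0.0659]
tool_rot: [-3.134, 0.215, 0.003]
contact_force: [-0.7, -0.5, -1.6]
opening: 0.0103
```

>>> carry_out:
  series:
    - [0,0,-0.12,0,0,0,0]
    - [0,0,-0.1,0,0,0,0]
    - [0,0,0,0,0,0,0]

```text
t: 53.45
tool_pos: [0.6383, -0.0234, 0.061]
tool_rot: [-3.134, 0.215, 0.001]
contact_force: [-0.2, -0.2, -2.1]
opening: 0.0098
```

Run:
```python
from fit import *
a=shot('scene','s44');b=shot('top','t44');o,w=st()
cv2.imwrite('pics/t44c.png',cv2.resize(b['frame'][165:200,295:375],None,fx=10,fy=10,interpolation=cv2.INTER_CUBIC))
cv2.imwrite('pics/s44c.png',cv2.resize(a['frame'][155:200,260:320],None,fx=12,fy=12,interpolation=cv2.INTER_CUBIC))
```

```text
t 53.55 pos [ 0.6386 -0.0235  0.0615] yaw -0.1372 tilt [-0.  0. -1.] F [-0.4 -0.4 -1.9] op 0.0099 q6 1.55
```

View pics/t44c.png

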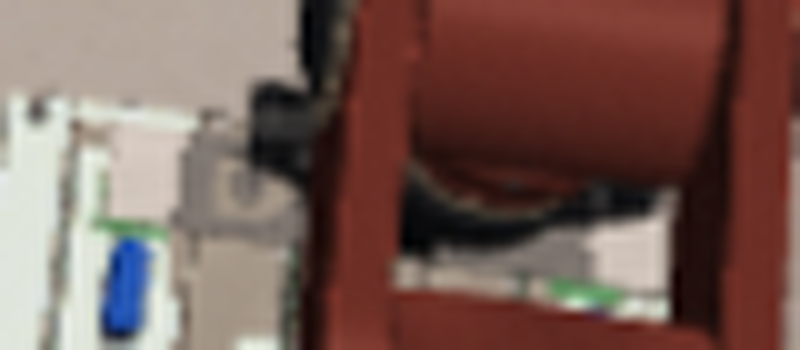

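View pics/s44c.png

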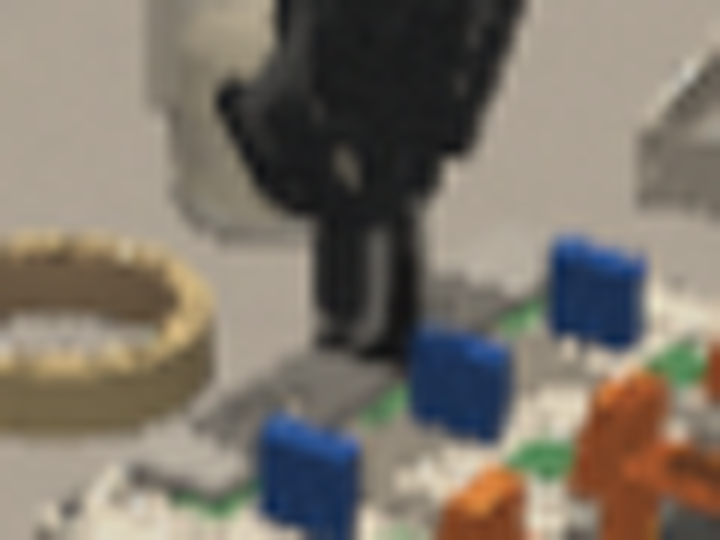

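>>> carry_out:
  series:
    - [0,0,-0.07,0,0,0,0]
    - [0,0,0,0,0,0,0]
    - [0,0,0,0,0,0,0]

```text
t: 53.85
tool_pos: [0.639, -0.0235, 0.0601]
tool_rot: [3.134, -0.215, 0.001]
contact_force: [1.2, 0.8, -1.5]
opening: 0.0102
```

>>> carry_out:
  series:
    - [0,0,-0.05,0,0,0,0]
    - [0,0,0,0,0,0,0]
    - [0,0,0,0,0,0,0]

```text
t: 54.15
tool_pos: [0.639, -0.0235, 0.0601]
tool_rot: [3.134, -0.215, 0.001]
contact_force: [-3.1, 0.4, 5.0]
opening: 0.0099
```

Run:
```python
from fit import *
st()
```

```text
t 54.15 pos [ 0.639  -0.0235  0.0601] yaw -0.1371 tilt [ 0. -0. -1.] F [-3.1  0.4  5. ] op 0.0099 q6 1.55
```

>>> carry_out:
  series:
    - [0.015,0.1,0.02,0,0,0,0]
    - [0.014,0.1,0,0,0,0,0]
    - [0.014,0.1,0,0,0,0,0]
    - [0,0,0,0,0,0,0]

```text
t: 54.55
tool_pos: [0.6406, -0.0162, 0.06]
tool_rot: [3.133, -0.215, 0.003]
contact_force: [-0.1, -2.8, 5.3]
opening: 0.0102
```

>>> carry_out:
  series:
    - [0.014,0.1,0,0,0,0,0]
    - [0.014,0.1,0,0,0,0,0]
    - [0,0,0,0,0,0,0]

```text
t: 54.85
tool_pos: [0.6413, -0.0113, 0.0601]
tool_rot: [3.133, -0.215, 0.003]
contact_force: [0.3, -2.9, 5.5]
opening: 0.0101
```

Run:
```python
from fit import *
st()
```

```text
t 54.85 pos [ 0.6413 -0.0113  0.0601] yaw -0.137 tilt [ 0.002 -0.001 -1.   ] F [ 0.3 -2.9  5.5] op 0.0101 q6 1.57
```

Sliding freely (12 mm so far). Continue to the stop.

>>> carry_out:
  series:
    - [0.012,0.08,0,0,0,0,0]
    - [0.012,0.08,0,0,0,0,0]
    - [0,0,0,0,0,0,0]

```text
t: 55.15
tool_pos: [0.6419, -0.0074, 0.0601]
tool_rot: [3.133, -0.215, 0.003]
contact_force: [0.2, -3.5, 5.7]
opening: 0.01
```

>>> carry_out:
  series:
    - [0.012,0.08,0,0,0,0,0]
    - [0.012,0.08,0,0,0,0,0]
    - [0,0,0,0,0,0,0]

```text
t: 55.45
tool_pos: [0.6421, -0.006, 0.0601]
tool_rot: [3.128, -0.215, 0.002]
contact_force: [-3.0, -12.4, 6.3]
opening: 0.0103
```

Run:
```python
from fit import *
st()
```

```text
t 55.45 pos [ 0.6421 -0.006   0.0601] yaw -0.1371 tilt [ 0.001 -0.006 -1.   ] F [ -3.  -12.4   6.3] op 0.0103 q6 1.59
```

>>> carry_out:
  series:
    - [-0.01,-0.05,0,0,0,0,0]
    - [0,0,0,0,0,0,0.3]
    - [0,0,0,0,0,0,0.3]
    - [0,0,0,0,0,0,0.3]
    - [0,0,0.4,0,0,0,0.3]
    - [0,0,1,0,0,0,0.3]
    - [0,0,1,0,0,0,0.3]
    - [0,0,1,0,0,0,0.3]

```text
t: 56.25
tool_pos: [0.6413, -0.0038, 0.1454]
tool_rot: [-3.134, 0.215, -0.0]
contact_force: [1.1, 0.4, 0.3]
opening: 0.0253
```

>>> carry_out:
  series:
    - [-0.7,-0.9,0.2,0,0,0,0.3]
    - [-0.7,-0.9,0.2,0,0,0,0.3]
    - [-0.7,-0.9,0.2,0,0,0,0.3]
    - [-0.7,-0.9,0.2,0,0,0,0.3]
    - [-0.7,-0.9,0.2,0,0,0,0.3]
    - [-0.7,-0.9,0.2,0,0,0,0.3]
    - [-0.7,-0.9,0.2,0,0,0,0.3]
    - [-0.7,-0.9,0.2,0,0,0,0.3]
    - [-0.7,-0.9,0.2,0,0,0,0.3]
    - [0,0,0,0,0,0,0.3]

```text
t: 57.25
tool_pos: [0.4831, -0.2087, 0.1906]
tool_rot: [3.132, -0.22, 0.003]
contact_force: [1.6, 0.8, -0.3]
opening: 0.0252
```

Run:
```python
from fit import *
a=shot('scene','s45');b=shot('top','t45');o,w=st()
cv2.imwrite('pics/t45c.png',cv2.resize(b['frame'][165:240,280:380],None,fx=8,fy=8,interpolation=cv2.INTER_CUBIC))
cv2.imwrite('pics/s45c.png',cv2.resize(a['frame'][140:215,250:350],None,fx=8,fy=8,interpolation=cv2.INTER_CUBIC))
H=hsv(b);m=H[...,2]<55
for k in blobs(m,10):
    x=onz(b,k[2],.069)[:2]
    if .6<x[0]<.68 and abs(x[1])<.1: print('barfin top',k[1],x.round(4))
for x,y in((.6125,.07),(.602,-.003),(.591,-.078)): print(fresh_fit([b],x,y,.022)[0].round(4))
```

```text
t 57.35 pos [ 0.484  -0.2067  0.1897] yaw -0.1381 tilt [ 0.001  0.    -1.   ] F [ 0.   0.1 -0.4] op 0.0255 q6 1.16
barfin top 45 [ 0.6396 -0.0029]
[ 0.6102  0.0721 -0.1584]
[ 0.5991 -0.0025 -0.1071]
[ 0.5882 -0.0761 -0.1443]
```

View pics/t45c.png

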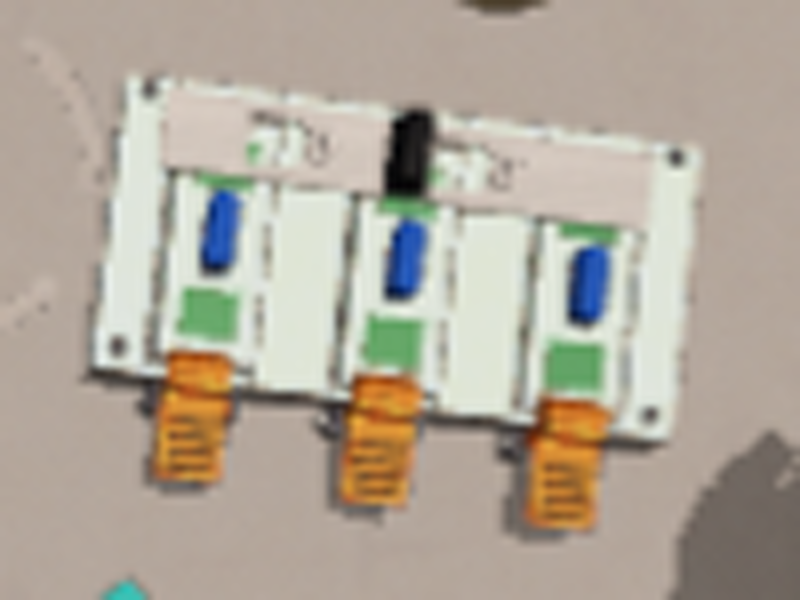

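View pics/s45c.png

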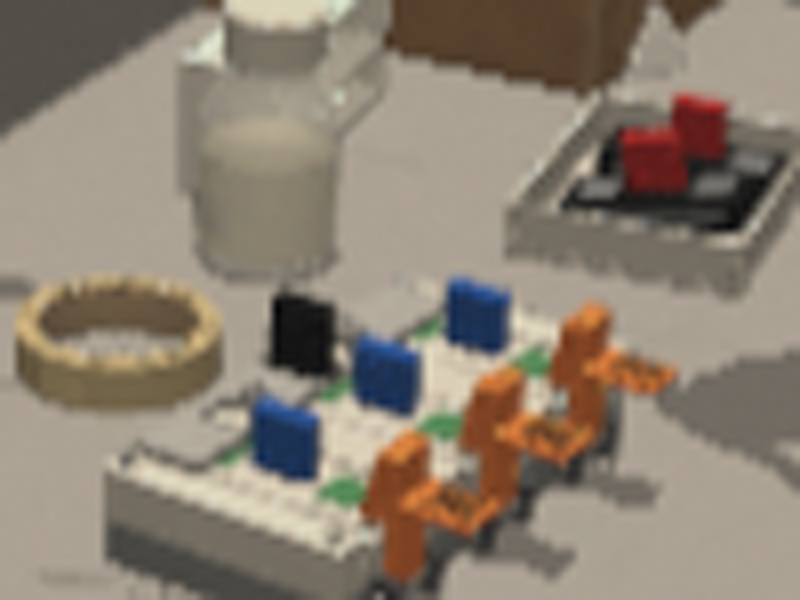

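View pics/t45.png

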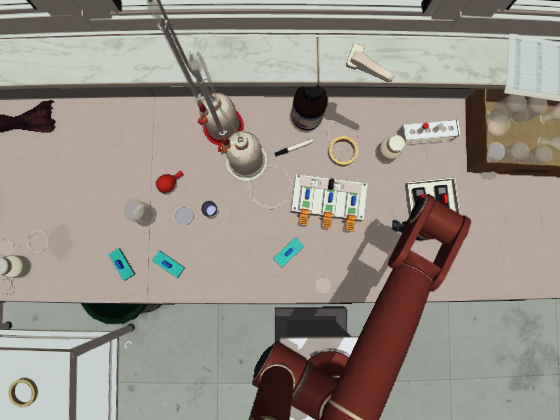

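Run:
```python
from fit import *
a=shot('scene');b=shot('top')
for p,r in((b,(290,365,200,240)),(a,(285,335,170,225))):
    for k in blobs(cmask(p,'orange'),15):
        if r[0]<k[2][0]<r[1] and r[2]<k[2][1]<r[3]: print(k[1],k[2].round(2))
a0=cv2.imread('pics/s0.png');H=cv2.cvtColor(a0,cv2.COLOR_BGR2HSV)
for k in blobs(cmask({'frame':a0},'orange'),15):
    if 285<k[2][0]<335: print('start scene',k[1],k[2].round(2))
b0=cv2.imread('pics/t0.png')
for k in blobs(cmask({'frame':b0},'orange'),15):
    if 290<k[2][0]<365: print('start top',k[1],k[2].round(2))
d=cv2.absdiff(a['frame'],a0).max(2)[170:225,285:340]; print((d>40).sum())
for n in('sample_cup','marker_pen','petri_dish','milk_bottle','tape_roll'): marks(b,n,0)
```

```text
107 [303.41 216.26]
111 [326.79 219.09]
113 [350.19 222.08]
287 [311.61 194.93]
start scene 289 [311.55 194.83]
start top 110 [303.53 216.18]
start top 115 [326.87 218.92]
start top 115 [350.29 222.06]
504
sample_cup 0.73 [210.4 215. ] [0.5476 0.3882 0.    ]
sample_cup 0.23 [348.3 229.7] [ 0.4974 -0.0677  0.    ]
marker_pen 0.45 [290.2 146.4] [0.7796 0.1228 0.    ]
petri_dish 0.68 [186.4 216.1] [0.5441 0.4677 0.    ]
petri_dish 0.2 [422.4 200.7] [ 0.5935 -0.3211  0.    ]
milk_bottle 0.71 [385.9 151.5] [ 0.7626 -0.2026  0.    ]
tape_roll 0.76 [347.5 150.2] [ 0.7667 -0.0712  0.    ]
```

Run:
```python
from h import *
print(ctrl.finish_job())
```

```text
the job is handed in; nothing more can be done
None
```

The cassette changeover is done and the job is handed in; the hand-in gives no verdict.

- **Spent cassettes:** I popped and lifted out the two spent cassettes (middle and right pockets). Both lie flat in the return tray.
- **Fresh cassettes:** All three are pushed home, one per slot. One was knocked aside mid-run, so I measured it again before picking it up. The left one first went in tilted, so I pressed its near end down until it latched.
- **Keyhole bar:** It is lowered over both screw heads and slid 17.7 mm until it hit the stop, with about 12 N against it. It is then released and the arm moved clear.

**Last checks:**
- **Latches:** The orange latches match their starting position in the top view to about 0.2 pixel, so they look closed. Latch angles cannot be read directly.
- **Bar:** Its fin sits midway between the two screws in the pictures. Fixing the screws from the dock outline instead put them 2 to 4 mm away. I trusted the direct view of the screws and the hard stop.
- **Camera agreement:** The two cameras disagreed by 2 to 4 mm on x. I corrected for this using contact forces.
- **Bystanders:** None looks moved in the pictures. The network's spots for them wandered by up to about 20 mm.
- **Forces:** The first two pad presses pushed back harder than wanted. The stronger was about 59 N total on the closed fingers, inside the 120 N wrist limit. Whether it counted against the 40 N limit on the gripper body was not reported.

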